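# Tare the parts pot on the scale, then weigh the deep socket

## Task

Weigh the tall deep socket in the open black pot: seat the empty pot upright and fully home in the shallow pocket of the scale's pan, feeling gently for the pocket and never pressing the pan hard, and let go of it. Then press the tare key well down, gently, and let it come up again, and only after that put the tall socket into the pot and leave both there. Do not press tare before the pot is seated or once the socket is in it, and leave the other things where they are.

Things in the scene. Friction and masses are not known exactly. Their poses are not given: they have to be found in the camera images.
- scale: Fixed parts scale: white plastic housing 220 x 150 mm, 40 mm high. Origin at the centre of its underside; x along the 220 mm from tare key to pan, z up. Above it a sprung aluminium pan: disc of 124 mm diameter, 6 mm thick, with a raised round lip (inside diameter 70 mm, outside 80 mm, 6 mm high) around its middle: the pocket for the pot. The pan cannot move sideways.
- scale_mark (a point): Point over the scale, 56 mm above the table: exactly the height of the pocket floor of the unloaded pan (lip top 6 mm higher), but only roughly its middle: the pan is loosely fitted and the pocket's true centre lies anywhere up to 7 mm off along the scale's x and up to 7 mm off along its y. It must be felt (or seen).
- pan (a joint): How far the pan is pressed down, in m: 0 unloaded, stop at 0.010. It is on a spring: sinking 1 mm takes about 1.2 N. Pressing it down 8 mm (about 10 N) overloads the scale; dropping things on it does that too.
- tare_top (a point): Centre of the top of the tare key, a round grey push key of 26 mm diameter on a square grey base on the scale's housing; pressed straight down; z up. It lies about 115 mm from the scale_mark along the scale's -x and 20 mm to its -y side.
- tare (a joint): Tare key travel in m: 0 up, 0.008 at its hard stop. Sprung, about 0.9 N per mm (7 N at the stop); it registers from 4.5 mm down held for a moment (0.1 s or more), and springs back. It does not stand more than 22 N.
- dish_center (a point): Centre (half-way up) of the empty pot: the open round base of a black plastic screw-top container, 66 mm outside diameter, 38 mm high, wall 3 mm, floor 4 mm thick, about 70 g, standing upright, z up. Its underside is flat, 66 mm across, and lies 19 mm below this point.
- deep_socket_center (a point): Centre (half-way up) of the deep socket, plain stainless steel, standing upright, z up: 62 mm high, lower half 26 mm diameter, upper 27 mm of it 23 mm diameter; about 150 g.
- short_socket_center (a point): Bystander: centre of a short stainless socket, 28 mm diameter, 28 mm high, standing upright. Leave alone.
- lid: Bystander: the container's black ribbed screw lid, a disc of 72 mm diameter and 14 mm high lying on the table; origin at the centre of its underside. Leave alone.
- charger: Bystander: white charger unit, box 70 x 110 x 50 mm (x, y, z), origin at the centre of its underside. Leave alone.
- cube: Bystander: clear acrylic open storage cube of 90 mm, origin at the centre of its underside. Leave alone.
Things that resemble listed ones, but are neither listed nor needed, are in the scene too. Of the things that look like the part that bears dish_center, the middle-sized one is meant.

How it is judged:
On the way, in this order (a step that is already met when the one before it is completed fails the run):
1. the empty pot stands seated in the pan's pocket, let go (horizontal distance between dish_center and scale_mark below 0.014 m and z of dish_center in the frame of scale_mark below 0.0205 m and angle between dish_center's own z axis and vertical below 0.04 rad and contact force between the fingers and dish below 0.1 N and horizontal distance between deep_socket_center and dish_center above 0.06 m), for 0.2 s.
2. the tare key is pressed down with the empty pot seated (value of joint tare above 0.0045 m and horizontal distance between dish_center and scale_mark below 0.014 m and z of dish_center in the frame of scale_mark below 0.0205 m and angle between dish_center's own z axis and vertical below 0.04 rad and horizontal distance between deep_socket_center and dish_center above 0.06 m), for 0.1 s.
At the end, for the whole second after the job is handed in: The tall socket rests inside the pot (within 26 mm of its axis, at most 22 mm above its centre); the pot stands in the pocket (underside under 1.5 mm above the unloaded pocket floor, tilt under 0.04 rad, within 14 mm of the mark); tare key up (under 1 mm); both at rest (horizontal distance between deep_socket_center and dish_center below 0.026 m and z of deep_socket_center in the frame of dish_center between -0.005 and 0.022 m and horizontal distance between dish_center and scale_mark below 0.014 m and z of dish_center in the frame of scale_mark below 0.0205 m and angle between dish_center's own z axis and vertical below 0.04 rad and value of joint tare below 0.001 m and linear speed of each of deep_socket, dish below 0.02 m/s); the robot touches nothing.
It fails at once if the pan is pressed down more than 8 mm (overload, about 10 N) (value of joint pan above 0.008 m).
It fails at once if the tare key takes more than 22 N (contact force between anything else and tare above 22 N).
It fails at once if tare is pressed (over 3 mm) while the pot is not seated in the pocket (value of joint tare above 0.003 m and (horizontal distance between dish_center and scale_mark above 0.014 m or z of dish_center in the frame of scale_mark above 0.0205 m or angle between dish_center's own z axis and vertical above 0.04 rad)).
It fails at once if tare is pressed (over 3 mm) with the socket in the pot (value of joint tare above 0.003 m and horizontal distance between deep_socket_center and dish_center below 0.033 m).
It fails at once if a bystander is moved more than 20 mm (distance of any of short_socket_center, lid, charger, cube from where it was at the start of the episode above 0.02 m).
It also fails if it takes over 72 s, if anything falls off the work surface, if the arm or the gripper's body presses on something with over 40 N, if the wrist force passes 120 N, or if a joint passes its speed limit or range.

## Robot

A 6-joint arm with a two-finger parallel gripper is mounted at the origin on the work surface. World frame = base frame: x ahead of the robot, y to its left, z up, the work surface at z = 0. Lengths are in m, angles in rad, forces in N, time in s.
With the tool pointing down it reaches from about 0.3 to 0.875 m from the base axis. Payload 6.4 kg.
Tool frame: the origin (TCP) lies at the centre of the arm's flange, where the gripper is bolted on; the fingertips stand 173 mm ahead of it and the grasp point (between the pads) lies ctrl.grip_point_offset ahead of it (ctrl.grip_point_offset is the distance from the TCP to the grasp point, in m); z points along the fingers, y is the direction in which the jaws open and shut (so a half turn about z gives the same grasp; the last joint's range is limited). The gripper opens to 85 mm and grips with 20 to 120 N. Pads are 22 mm wide; open, the fingers measure 114 mm over their backs; the gripper's body (76 mm by 85 mm) begins 54 mm behind the grasp point. The pads swing forward as they close: fully open they stand 13 mm farther back than shut.
Start: joints at [0.93, 0.181, 1.607, -0, 1.354, -0.206], TCP at [0.242, 0.522, 0.405] pointing down, gripper open.
Joint ranges: [-2.99, 2.99], [-0.89, 2.07], [0.3, 2.58], [-1.14, 4.28], [0, 2.63], [-3.12, 3.12]. Speed limits (rad/s): [2.57, 2.57, 3.01, 3.14, 3.14, 3.14].

## Interface

Orientations are given as a unit quaternion [w, x, y, z].
In Python, from bench import ctrl, cams, boxes_of, landmark_of gives the robot as it stands.
- The arm moves only by the shell command python3 -m handwheel 'ROWS'. ROWS is JSON, a list of rows, each an object with "offset": the shift along the tool's x, y, z in m, a list of three; "spin": the turn about the tool's z in degrees; "grip": the opening, from 0 (shut) to 1 (fully open). A call has 1 to 20 rows; each row is the pose to reach, as a shift and turn from the pose commanded when the call began, along the tool's axes at that moment; what a row does not reach only later rows make up. A row lasts 1/8 s, in which the tool goes at most 62.5 mm and 10.7 degrees, less where a joint would pass 70% of its speed; a pose out of reach is approached as far as the arm can. A call with a gripper value outside its range is refused whole. The fingers move at their own pace and stop on an object; the grip force is fixed at half the most. Time passes only in rows, so rows that repeat a pose let the fingers close. It gives the time, the measured TCP pose, the force and the opening at its end, in the units of the state.
- ctrl.get_obs(): the state, without advancing time (a new reading comes with each control period).
- cams.camera(name): name is "scene" or "top" or "wrist"; returns a dict with "color" (420x560x3 uint8, red, green, blue), "camera_matrix" (3x3 intrinsics, pixels), "view" (4x4, takes a point from world to camera coordinates); the wrist camera has in their place "tool_from_camera" (4x4, takes a point from camera to tool coordinates, whose origin is the TCP and whose axes are the flange's). Camera axes: x right, y up, looking along -z (the intrinsics and any distortion apply to the point x, -y, -z); pixel columns grow to the right and rows downward; lengths in m; the calibration is good to about 2 mm. A picture is of the moment at which its call begins: read the wrist's pose just before it. There is no depth.
- ctrl.hand_in(): hands the job in, once; it reports no verdict.
Trained networks look in a picture, given as the dict that the camera call returned (one of the last four; its "shot" number tells which), for a name from the list of things; names that differ only in an ending like _2 or _b are one class to them, and where a whole thing is asked for, a point or a joint stands for the part that bears it (a point fixed in the world has none). Each returns a list of dicts, best first, with "confidence" (0 to 1); they miss things now and then, are a little off and sometimes report something else, mostly with a low value. They report only what shows in the picture. A call takes as long as a camera call. They do not tell look-alikes from the thing itself.
- boxes_of(picture, thing): "uv" ([column, row] in pixels, amid what is visible of it).
- landmark_of(picture, thing): "uv" ([column, row] in pixels: a listed point, or the origin of a listed thing).
The state is a dict: "time_s": time; "q": joint angles; "dq": joint speeds; "joint_efforts": joint torques, N m; "eef_pos": TCP position; "eef_rot": TCP orientation; "wrist_force": force on the tool from outside, world axes, zero at the start; "torque": the same for the moment, N m; "opening": opening from 0.0 (shut) to 1.0 (fully open).
Only numpy, scipy, OpenCV 4.12 (cv2) and the standard library are available. Lean on these libraries where they do the work, as an engineer would, in place of code of your own. Each camera call takes 0.05 s, during which the arm holds its last target.

## Working session

There is one attempt and no reset: what is moved stays moved. The work goes in short steps, Python scripts to look and compute and a shell command to move; the robot and the scene stay as the last step left them, time stands still between calls to the robot, and variables do not carry over. Pictures are saved under pics/ and viewed, and the job is handed in when it is done.

```bash
ls; mkdir -p pics; cat > h.py <<'E'
import numpy as np, cv2, json
from bench import ctrl, cams, boxes_of, landmark_of
from scipy.spatial.transform import Rotation as R
def rot(q): return R.from_quat([q[1],q[2],q[3],q[0]]).as_matrix()
def snap(name):
    o=ctrl.get_obs(); p=cams.camera(name)
    if name=='wrist':
        T=np.eye(4);T[:3,:3]=rot(o['eef_rot']);T[:3,3]=o['eef_pos']
        wc=T@np.array(p['tool_from_camera']); p['V']=np.linalg.inv(wc)
    else: p['V']=np.array(p['view'])
    p['o']=o
    return p
def save(p,fn,s=1): cv2.imwrite('pics/'+fn,cv2.resize(p['color'][...,::-1],None,fx=s,fy=s))
def toplane(p,uv,z):
    K=np.array(p['camera_matrix']);d=np.linalg.inv(K)@np.array([uv[0],uv[1],1.]);d=np.array([d[0],-d[1],-d[2]])
    C=np.linalg.inv(p['V']);w=C[:3,:3]@d;o=C[:3,3];t=(z-o[2])/w[2];return o+t*w
def proj(p,X):
    c=p['V']@np.append(X,1.);v=np.array(p['camera_matrix'])@np.array([c[0],-c[1],-c[2]]);return v[:2]/v[2]
E
python3 - <<'E'
from h import *
for n in ['scene','top','wrist']:
    p=snap(n);save(p,n+'0.png',1.4); print(n,[k for k in p])
    for t,z in [('scale',0),('scale_mark',.056),('tare_top',.05),('dish_center',.019),('deep_socket_center',.031),('short_socket_center',.014),('lid',0),('charger',0),('cube',0)]:
        for d in landmark_of(p,t)[:4]: print(n,t,np.round(d['uv']),round(d['confidence'],2),np.round(toplane(p,d['uv'],z),3))
o=ctrl.get_obs();print(o, ctrl.grip_point_offset)
E
```

```text
pics
scene ['color', 'camera_matrix', 'view', 'shot', 'V', 'o']
scene tare_top [222. 226.] 0.65 [ 0.468 -0.075  0.05 ]
scene dish_center [332. 150.] 0.95 [0.449 0.256 0.019]
scene dish_center [308. 106.] 0.94 [0.304 0.309 0.019]
scene dish_center [361. 137.] 0.94 [0.464 0.337 0.019]
scene deep_socket_center [135. 272.] 0.71 [ 0.432 -0.266  0.031]
scene short_socket_center [173. 341.] 0.8 [ 0.593 -0.282  0.014]
scene lid [382. 201.] 0.71 [0.62  0.249 0.   ]
scene lid [332. 151.] 0.2 [0.44  0.266 0.   ]
scene charger [269. 371.] 0.84 [ 0.745 -0.178  0.   ]
scene cube [416. 252.] 0.97 [0.754 0.21  0.   ]
top ['color', 'camera_matrix', 'view', 'shot', 'V', 'o']
top scale [306. 206.] 0.97 [ 0.57  -0.038  0.   ]
top scale_mark [402. 246.] 0.27 [ 0.433 -0.261  0.056]
top tare_top [324. 232.] 0.59 [ 0.49  -0.071  0.05 ]
top dish_center [184. 313.] 0.84 [0.327 0.297 0.019]
top dish_center [200. 262.] 0.8 [0.45  0.25  0.019]
top dish_center [155. 267.] 0.57 [0.448 0.365 0.019]
top deep_socket_center [401. 245.] 0.73 [ 0.438 -0.265  0.031]
top short_socket_center [393. 188.] 0.6 [ 0.593 -0.274 
[... 387 characters left out ...]
{'time_s': 1.5, 'q': array([ 9.29702465e-01,  1.80808454e-01,  1.60699613e+00,  6.96320285e-06,
        1.35382999e+00, -2.06288845e-01]), 'dq': array([ 5.95525035e-04, -1.07114124e-03, -1.09603511e-03,  4.72701483e-05,
        7.22629289e-04, -1.49685745e-03]), 'joint_efforts': array([ 1.55833850e-04, -4.44837034e+01, -3.51676083e+01, -2.71196777e-04,
        8.30100198e-04,  3.59928526e-05]), 'eef_pos': array([0.24219478, 0.52151885, 0.40468557]), 'eef_rot': array([-1.17170394e-05,  2.15694736e-01,  9.76460844e-01, -1.77098782e-05]), 'wrist_force': array([ 0.28846973, -0.64710576,  0.47007482]), 'torque': array([-0.01816357, -0.01481405, -0.00576677]), 'opening': 0.9992076888279378} 0.1547
```

View pics/scene0.png

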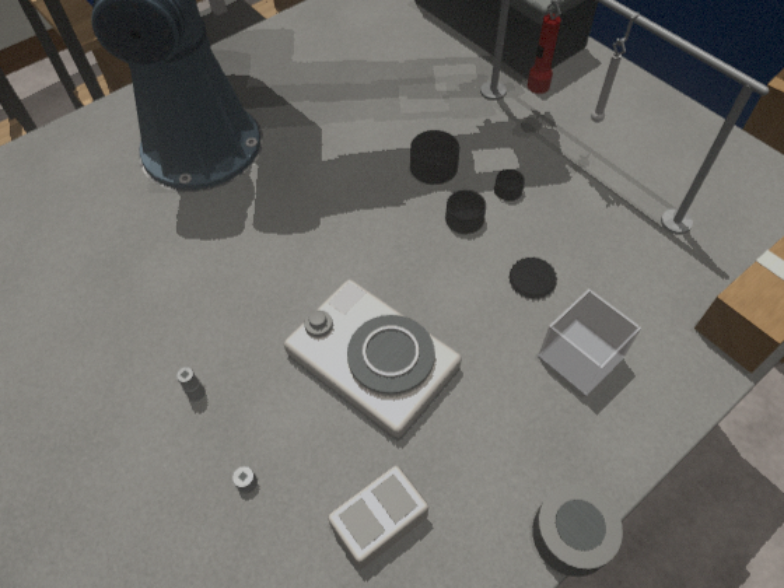

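View pics/top0.png

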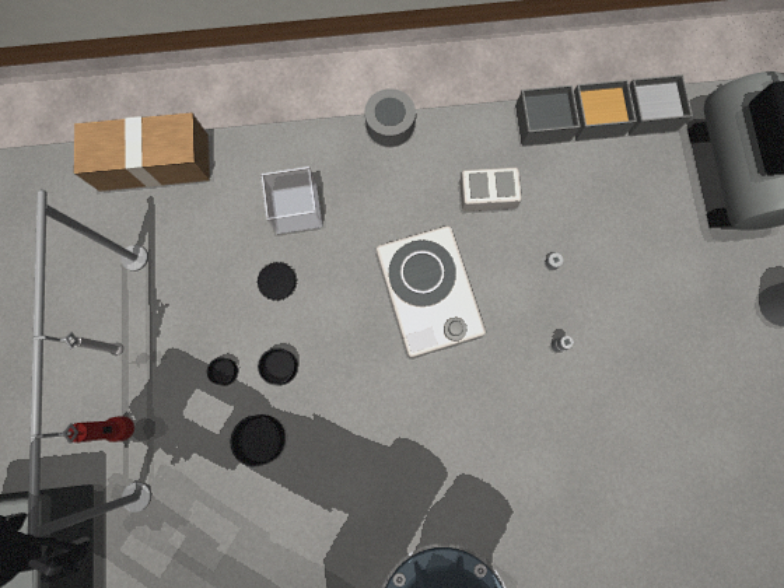

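View pics/wrist0.png

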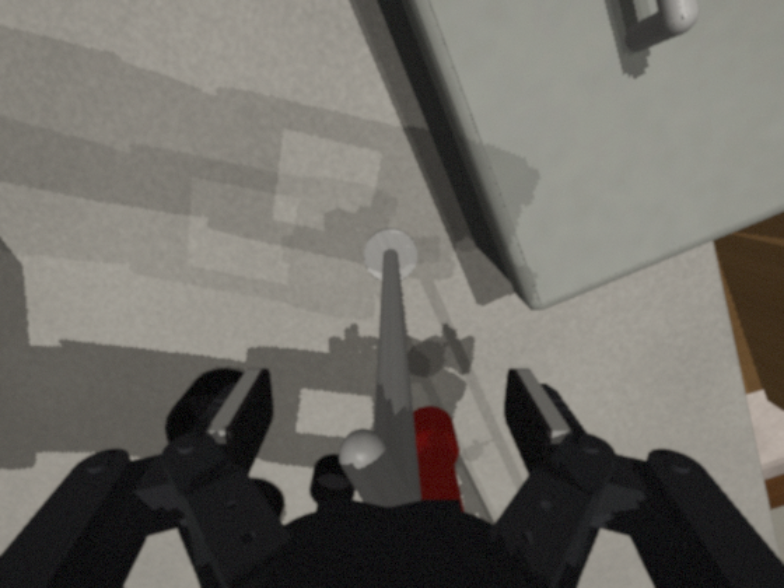

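```bash
python3 - <<'E'
from h import *
s=snap('scene');t=snap('top')
f=lambda p,u,z: np.round(toplane(p,np.array(u)/1.4,z),3)
for u in [(137,495),(133,257)]: print('top base',f(t,u,0))
for u in [(494,90),(677,220)]: print('scene base',f(s,u,0))
for z in (.1,.2,.25,.3,.35,.4): print(z,f(t,(42,193),z),f(s,(750,88),z), f(t,(40,530),z))
for n,u,r in [('big',(258,440),0),('mid',(278,367),0),('small',(222,371),0)]: print(n,f(t,u,.03))
# diam
for n,a,b in [('big',(231,440),(285,440)),('mid',(258,367),(298,367)),('small',(207,371),(238,371))]:
  print(n,np.linalg.norm(f(t,a,.03)-f(t,b,.03)))
def crop(p,c,h,fn):
    x,y=c; a=p['color'][max(0,y-h):y+h,max(0,x-h):x+h,::-1]; cv2.imwrite('pics/'+fn,cv2.resize(a,(560,560),interpolation=cv2.INTER_CUBIC))
crop(s,(335,135),50,'crop_pots.png')
crop(t,(305,210),60,'crop_scale.png')
o=ctrl.get_obs();M=rot(o['eef_rot']);print(M)
print('to pot',M.T@(np.array([.45,.25,.405])-o['eef_pos']))
E
```

```text
top base [0.251 0.521 0.   ]
top base [0.692 0.524 0.   ]
scene base [0.249 0.527 0.   ]
scene base [0.689 0.527 0.   ]
0.1 [0.797 0.64  0.1  ] [0.617 0.774 0.1  ] [0.225 0.629 0.1  ]
0.2 [0.751 0.577 0.2  ] [0.658 0.637 0.2  ] [0.239 0.567 0.2  ]
0.25 [0.728 0.546 0.25 ] [0.679 0.568 0.25 ] [0.246 0.536 0.25 ]
0.3 [0.706 0.514 0.3  ] [0.7   0.499 0.3  ] [0.254 0.505 0.3  ]
0.35 [0.683 0.483 0.35 ] [0.721 0.43  0.35 ] [0.261 0.475 0.35 ]
0.4 [0.66  0.451 0.4  ] [0.742 0.362 0.4  ] [0.268 0.444 0.4  ]
big [0.325 0.294 0.03 ]
mid [0.449 0.251 0.03 ]
small [0.452 0.352 0.03 ]
big 0.09552486587271404
mid 0.07244308110509931
small 0.05632051136131489
[[-9.06954024e-01  4.21229626e-01 -1.64842696e-05]
 [ 4.21229626e-01  9.06954024e-01 -2.12655179e-05]
 [ 5.99280848e-06 -2.62305097e-05 -1.00000000e+00]]
to pot [-0.30284906 -0.15870921 -0.00031532]
```

View pics/crop_pots.png

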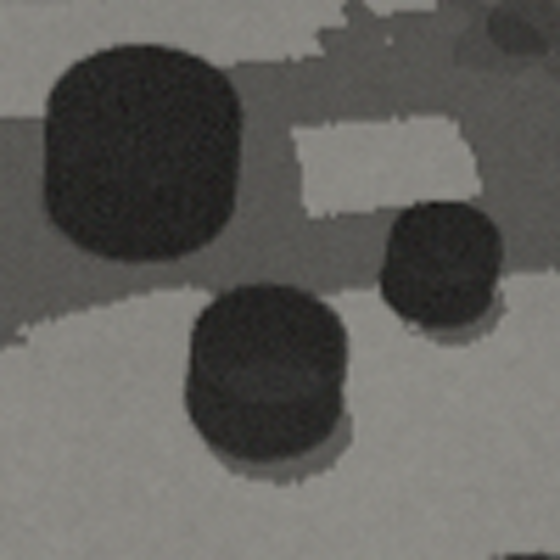

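View pics/crop_scale.png

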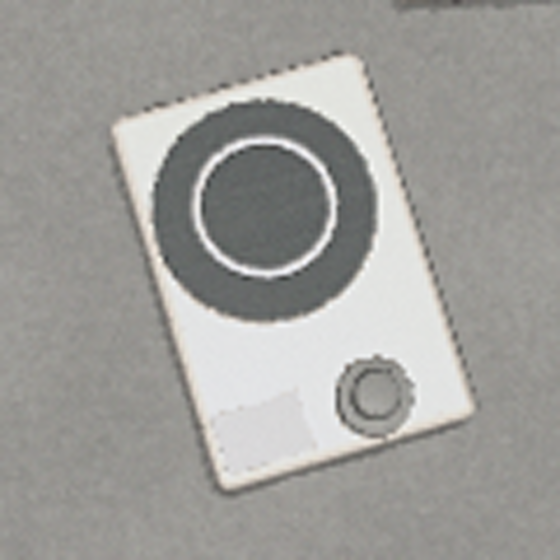

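Pot candidates in the scene picture are the big one at (308,106), the middle one at (332,150), the small one at (361,137) and the flat lid at (382,201). By the description the middle one is meant, measured about 66–72 mm across, at (0.45, 0.25). The crop shows it is open and upright. The rail passes between my fingers, so I go straight up first.

```bash
python3 -m handwheel '[{"offset":[0,0,-0.06],"spin":0,"grip":1},{"offset":[0,0,-0.12],"spin":0,"grip":1},{"offset":[0,0,-0.12],"spin":0,"grip":1},{"offset":[-0.06,-0.03,-0.12],"spin":0,"grip":1},{"offset":[-0.11,-0.06,-0.12],"spin":0,"grip":1},{"offset":[-0.16,-0.09,-0.10],"spin":0,"grip":1},{"offset":[-0.21,-0.12,-0.06],"spin":0,"grip":1},{"offset":[-0.26,-0.14,-0.01],"spin":0,"grip":1},{"offset":[-0.303,-0.159,0.03],"spin":0,"grip":1},{"offset":[-0.303,-0.159,0.03],"spin":0,"grip":1},{"offset":[-0.303,-0.159,0.03],"spin":0,"grip":1}]'
python3 - <<'E'
from h import *
p=snap('wrist');save(p,'wrist1.png',1.4)
print(p['o']['eef_pos'],p['o']['wrist_force'],p['tool_from_camera'],p['camera_matrix'])
for t,z in [('dish_center',.019),('lid',0)]:
  for d in landmark_of(p,t)[:4]: print(t,np.round(d['uv']),round(d['confidence'],2),np.round(toplane(p,d['uv'],z),4))
E
```

```text
time_s: 2.98
eef_pos: [0.45, 0.2492, 0.3735]
eef_rot: [-0.001, 0.217, 0.976, -0.001]
wrist_force: [-0.3, -0.6, 0.6]
opening: 1.003
[0.45002696 0.24917634 0.3735145 ] [-0.26475308 -0.58521956  0.63420354] [[-9.35411598e-04  9.48340979e-01  3.17251499e-01  8.22752621e-02]
 [ 9.99999537e-01  9.58146406e-04  8.43547313e-05 -1.04916081e-03]
 [-2.23976335e-04  3.17251431e-01 -9.48341436e-01  3.02263520e-02]
 [ 0.00000000e+00  0.00000000e+00  0.00000000e+00  1.00000000e+00]] [[290.26631093   0.         277.11614211]
 [  0.         290.26631093 207.16565213]
 [  0.           0.           1.        ]]
dish_center [266.  58.] 0.92 [0.3241 0.2934 0.019 ]
dish_center [366. 149.] 0.87 [0.4526 0.3546 0.019 ]
dish_center [279. 185.] 0.85 [0.4486 0.2503 0.019 ]
lid [324. 287.] 0.83 [0.6107 0.244  0.    ]
```

View pics/wrist1.png

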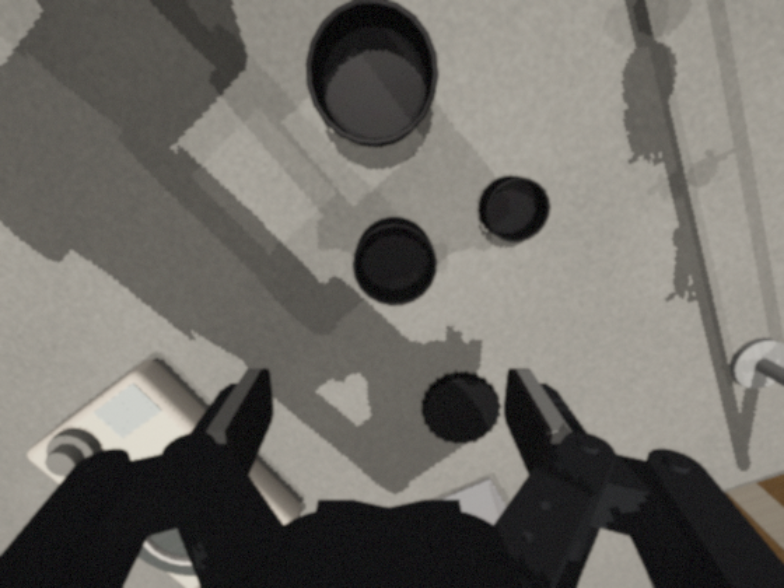

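```bash
cat >> h.py <<'E'
from scipy.optimize import minimize
def cylmask(p,x,y,r,z0,z1,S=4):
    a=np.linspace(0,2*np.pi,60); pts=[]
    for z in (z0,z1):
        for t in a: pts.append(proj(p,[x+r*np.cos(t),y+r*np.sin(t),z]))
    h=cv2.convexHull(np.array(pts,np.float32))
    m=np.zeros((420*S,560*S),np.uint8); cv2.fillConvexPoly(m,np.round((h+.5)*S-.5).astype(int),1)
    return cv2.resize(m.astype(np.float32),(560,420),interpolation=cv2.INTER_AREA)
def fitcyl(p,mask,x,y,r,z0,z1):
    f=lambda v: np.abs(cylmask(p,v[0],v[1],r,z0,z1)-mask).sum()
    return minimize(f,[x,y],method='Nelder-Mead',options=dict(initial_simplex=[[x,y],[x+.006,y],[x,y+.006]],xatol=1e-4,fatol=.5,maxiter=60))
E
python3 - <<'E'
from h import *
p=snap('wrist');g=cv2.cvtColor(p['color'],cv2.COLOR_RGB2GRAY)
m=(g<45).astype(np.uint8)
n,l=cv2.connectedComponents(m); k=l[186,282]; mm=(l==k).astype(np.uint8); mm=cv2.morphologyEx(mm,cv2.MORPH_CLOSE,np.ones((5,5)))
print(k,mm.sum(), g[186,282], g[195,310])
for r in (.032,.033,.034):
  q=fitcyl(p,mm,.449,.25,r,0,.038);print(r,q.x,q.fun)
o=p['o'];M=rot(o['eef_rot'])
print(M, M.T@(np.array([*q.x,o['eef_pos'][2]])-o['eef_pos']))
E
```

```text
7 2694 27 164
0.032 [0.45036578 0.25243411] 148.375
0.033 [0.45117448 0.25250031] 310.25
0.034 [0.45209824 0.25103825] 476.9375
[[-9.07523170e-01  4.19997607e-01  1.92537051e-03]
 [ 4.19999875e-01  9.07523650e-01  9.64553130e-04]
 [-1.34220927e-03  1.68400969e-03 -9.99997681e-01]] [-2.00961156e-03  1.22770971e-03  4.76480535e-06]
```

```bash
python3 -m handwheel '[{"offset":[0.001,0.002,0.05],"spin":0,"grip":1},{"offset":[0.001,0.002,0.10],"spin":0,"grip":1},{"offset":[0.001,0.002,0.15],"spin":0,"grip":1},{"offset":[0.001,0.002,0.18],"spin":0,"grip":1},{"offset":[0.001,0.002,0.188],"spin":0,"grip":1},{"offset":[0.001,0.002,0.188],"spin":0,"grip":1},{"offset":[0.001,0.002,0.188],"spin":0,"grip":0.7},{"offset":[0.001,0.002,0.188],"spin":0,"grip":0.6},{"offset":[0.001,0.002,0.188],"spin":0,"grip":0.5},{"offset":[0.001,0.002,0.188],"spin":0,"grip":0.5},{"offset":[0.001,0.002,0.188],"spin":0,"grip":0.5},{"offset":[0.001,0.002,0.188],"spin":0,"grip":0.5}]'
python3 - <<'E'
from h import *
p=snap('wrist');save(p,'wrist2.png',1.4)
o=p['o'];print(o['eef_pos'],o['wrist_force'],o['torque'])
E
```

```text
time_s: 4.68
eef_pos: [0.451, 0.2524, 0.1888]
eef_rot: [0.002, 0.216, 0.976, 0.001]
wrist_force: [-1.5, 1.2, 7.0]
opening: 0.738
[0.4510454  0.25239355 0.18882971] [-1.46250015  1.16649414  7.04717077] [0.04285178 0.23848047 0.02532714]
```

View pics/wrist2.png

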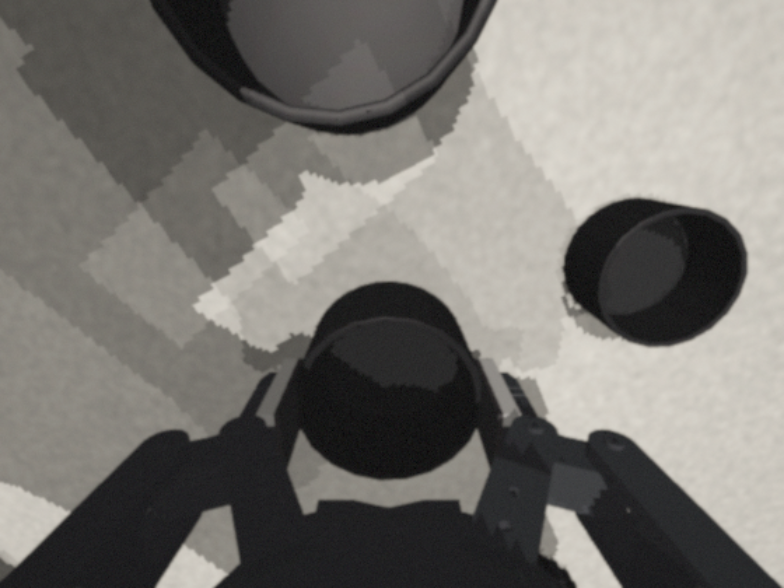

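```bash
python3 -m handwheel '[{"offset":[0,0,-0.03],"spin":0,"grip":0.5},{"offset":[0,0,-0.08],"spin":0,"grip":0.5},{"offset":[0,0,-0.14],"spin":0,"grip":0.5},{"offset":[0,0,-0.165],"spin":0,"grip":0.5},{"offset":[0,0,-0.165],"spin":0,"grip":0.5}]'
python3 - <<'E'
from h import *
p=snap('wrist');save(p,'wrist3.png',1.4)
o=p['o'];print(o['eef_pos'],o['wrist_force'],o['torque'],o['q'])
t=snap('top');c=toplane(t,(301.8,194.4),.062);k=toplane(t,(245+376*120/560,150+395*120/560),.056);print('pan',c,'key',k)
M=rot(o['eef_rot']);tgt=c-M[:,0]*.065; tgt[2]=.35; print(M.T@(tgt-o['eef_pos']))
E
```

```text
time_s: 5.35
eef_pos: [0.4507, 0.2521, 0.355]
eef_rot: [0.003, 0.216, 0.976, 0.002]
wrist_force: [-0.3, -0.1, -0.7]
opening: 0.738
[0.45068772 0.25214852 0.35495837] [-0.30150113 -0.10458057 -0.67626465] [-0.0075278  -0.04794916  0.03803254] [ 2.79957030e-01  9.95066600e-02  1.80427792e+00  1.53125400e-06
  1.23100080e+00 -8.56078460e-01]
pan [ 0.58993322 -0.02669434  0.062     ] key [ 0.48228744 -0.07483899  0.056     ]
[-0.3087103  -0.19427738  0.00567841]
```

View pics/wrist3.png

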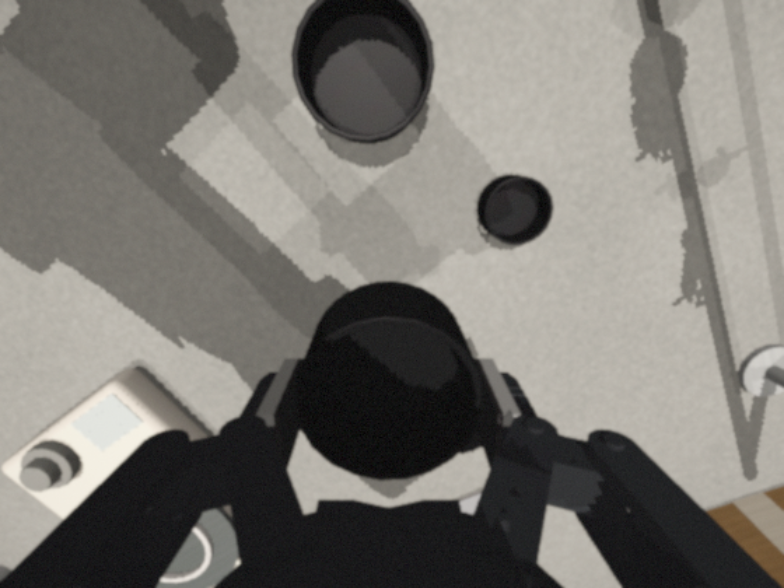

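The pot is held level at about (385,380) in the picture and comes clear of its neighbours. Next I go to where the pan can be seen past it.

```bash
python3 -m handwheel '[{"offset":[-0.05,-0.03,0],"spin":0,"grip":0.5},{"offset":[-0.10,-0.06,0],"spin":0,"grip":0.5},{"offset":[-0.15,-0.09,0],"spin":0,"grip":0.5},{"offset":[-0.20,-0.125,0],"spin":0,"grip":0.5},{"offset":[-0.25,-0.16,0],"spin":0,"grip":0.5},{"offset":[-0.29,-0.18,0],"spin":0,"grip":0.5},{"offset":[-0.309,-0.194,0.005],"spin":0,"grip":0.5},{"offset":[-0.309,-0.194,0.005],"spin":0,"grip":0.5},{"offset":[-0.309,-0.194,0.005],"spin":0,"grip":0.5},{"offset":[-0.309,-0.194,0.005],"spin":0,"grip":0.5}]'
python3 - <<'E'
from h import *
p=snap('wrist');save(p,'wrist4.png',1.4); cv2.imwrite('pics/w4raw.png',p['color'][...,::-1])
o=p['o'];print(o['eef_pos'],o['eef_rot'],o['wrist_force'],o['torque'])
for t in ('tare_top','scale_mark','dish_center'):
  for d in landmark_of(p,t)[:3]: print(t,d, toplane(p,d['uv'],.056))
E
```

```text
time_s: 6.7
eef_pos: [0.648, -0.0526, 0.3467]
eef_rot: [-0.0, 0.215, 0.977, 0.0]
wrist_force: [0.6, 0.6, -0.3]
opening: 0.739
[ 0.64797504 -0.05263937  0.34667307] [-2.61612066e-04  2.14809288e-01  9.76655972e-01  1.15253045e-04] [ 0.61257167  0.61171668 -0.28346618] [ 0.04941941 -0.02525241  0.03081087]
tare_top {'uv': [160.3, 27.1], 'confidence': 0.58} [ 0.47830763 -0.07605529  0.056     ]
dish_center {'uv': [277.2, 265.9], 'confidence': 0.71} [ 0.70884028 -0.08188757  0.056     ]
```

View pics/wrist4.png

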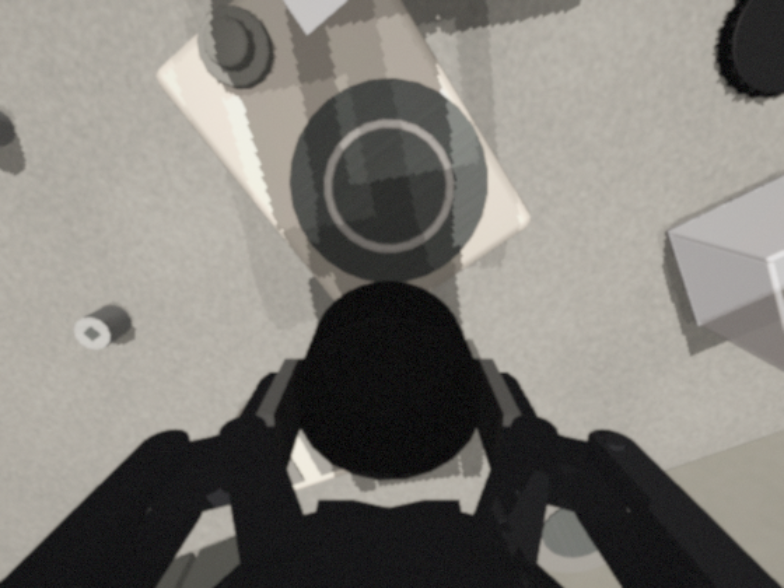

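```bash
cat >> h.py <<'E'
def fitring(p,x,y,z,ri=.035,ro=.040,mask=None):
    g=cv2.cvtColor(p['color'],cv2.COLOR_RGB2GRAY).astype(np.float32); g=cv2.GaussianBlur(g,(0,0),.7)
    a=np.linspace(0,2*np.pi,180,endpoint=False)
    if mask is not None: a=a[mask(a)]
    def samp(x,y,r):
        uv=np.array([proj(p,[x+r*np.cos(t),y+r*np.sin(t),z]) for t in a],np.float32)
        return cv2.remap(g,uv[:,0].reshape(1,-1),uv[:,1].reshape(1,-1),cv2.INTER_LINEAR)[0]
    rm=(ri+ro)/2
    f=lambda v:-(2*samp(v[0],v[1],rm)-samp(v[0],v[1],rm-.005)-samp(v[0],v[1],rm+.005)).mean()
    best=min(((f((x+i*.003,y+j*.003)),x+i*.003,y+j*.003) for i in range(-4,5) for j in range(-4,5)))
    return minimize(f,best[1:],method='Nelder-Mead',options=dict(initial_simplex=[best[1:],[best[1]+.002,best[2]],[best[1],best[2]+.002]],xatol=5e-5))
E
python3 - <<'E'
from h import *
p=snap('wrist');o=p['o'];M=rot(o['eef_rot']);e=o['eef_pos']
t=snap('top');q=fitring(t,.59,-.027,.062);print('top',q.x,q.fun)
q=fitring(p,.59,-.027,.062);print('wrist',q.x,q.fun); c=np.array([*q.x,.062]); print('pan in tool',M.T@(c-e))
s=snap('scene');q=fitring(s,.59,-.027,.062);print('scene',q.x,q.fun)
# pot in hand: edges along center column
g=cv2.cvtColor(p['color'],cv2.COLOR_RGB2GRAY).astype(float)
for col in (270,277,284): print(col,[(r,int(g[r,col])) for r in list(range(196,208))+list(range(334,346))])
# outline prediction by tool x and rim depth
def pt(x,y,z): return proj(p,M@np.array([x,y,z])+e)
for zb in (.185,.189,.193):
  for x0 in (-.004,0,.004): print(zb,x0,'bottom-front',pt(x0+.033,0,zb),'rim-front',pt(x0+.033,0,zb-.038),'rim-back',pt(x0-.033,0,zb-.038))
E
```

```text
top [ 0.60527424 -0.04151534] -3.19315767288208
wrist [ 0.59081061 -0.02698272] -132.51966857910156
pan in tool [ 0.0634313  -0.0002918   0.28506849]
scene [ 0.5916012  -0.02658869] -13.220745086669922
270 [(196, 43), (197, 41), (198, 43), (199, 50), (200, 54), (201, 48), (202, 21), (203, 12), (204, 7), (205, 11), (206, 4), (207, 11), (334, 15), (335, 16), (336, 10), (337, 14), (338, 16), (339, 21), (340, 19), (341, 40), (342, 75), (343, 105), (344, 116), (345, 129)]
277 [(196, 46), (197, 47), (198, 43), (199, 44), (200, 33), (201, 21), (202, 19), (203, 9), (204, 17), (205, 6), (206, 8), (207, 8), (334, 19), (335, 18), (336, 16), (337, 14), (338, 18), (339, 28), (340, 16), (341, 33), (342, 67), (343, 98), (344, 114), (345, 135)]
284 [(196, 44), (197, 48), (198, 44), (199, 45), (200, 54), (201, 55), (202, 28), (203, 19), (204, 15), (205, 13), (206, 10), (207, 8), (334, 2), (335, 7), (336, 12), (337, 7), (338, 16), (339, 15), (340, 18), (341, 39), (342, 83), (343, 110), (344, 124), (345, 150)]
0.185 -0.004 bottom-front [278.99982827 209.68370772] rim-front [279.5509707  237.80901168] r
[... 347 characters left out ...]
ront [279.47872398 234.12219537] rim-back [279.27193899 349.64697008]
0.189 0 bottom-front [278.9631064  200.80448324] rim-front [279.4933945 225.9262022] rim-back [279.28284008 343.55684618]
0.189 0.004 bottom-front [278.97071738 194.07980913] rim-front [279.50835387 217.56883258] rim-back [279.29392582 337.36356635]
0.193 -0.004 bottom-front [278.91335196 205.27074252] rim-front [279.41053039 230.64221382] rim-back [279.21791121 343.8275049 ]
0.193 0 bottom-front [278.92036489 198.77965894] rim-front [279.42413951 222.64533574] rim-back [279.22810274 337.83884517]
0.193 0.004 bottom-front [278.92748331 192.19093785] rim-front [279.43800892 214.49550293] rim-back [279.23846262 331.75125271]
```

```bash
python3 -m handwheel '[{"offset":[0.03,0,0],"spin":0,"grip":0.5},{"offset":[0.064,0.0005,0],"spin":0,"grip":0.5},{"offset":[0.064,0.0005,0.03],"spin":0,"grip":0.5},{"offset":[0.064,0.0005,0.06],"spin":0,"grip":0.5},{"offset":[0.064,0.0005,0.08],"spin":0,"grip":0.5},{"offset":[0.064,0.0005,0.085],"spin":0,"grip":0.5},{"offset":[0.064,0.0005,0.085],"spin":0,"grip":0.5},{"offset":[0.064,0.0005,0.085],"spin":0,"grip":0.5}]'
python3 - <<'E'
from h import *
p=snap('wrist')
a=p['color'][150:360,170:400,::-1]; cv2.imwrite('pics/wrist5.png',cv2.resize(a,None,fx=3.2,fy=2.8,interpolation=cv2.INTER_CUBIC))
s=snap('scene');a=s['color'][190:310,210:340,::-1]; cv2.imwrite('pics/scene5.png',cv2.resize(a,None,fx=5,fy=5,interpolation=cv2.INTER_CUBIC))
o=p['o'];print(o['eef_pos'],o['eef_rot'],o['wrist_force'],o['torque'])
E
```

```text
time_s: 8.05
eef_pos: [0.5913, -0.027, 0.2629]
eef_rot: [0.001, 0.216, 0.976, -0.0]
wrist_force: [0.2, 0.5, -0.9]
opening: 0.738
[ 0.59128271 -0.02695114  0.26289819] [ 1.04746340e-03  2.15695796e-01  9.76460048e-01 -3.26256989e-05] [ 0.19073634  0.45469064 -0.87784394] [-0.00917257  0.05008225  0.0018483 ]
```

View pics/wrist5.png

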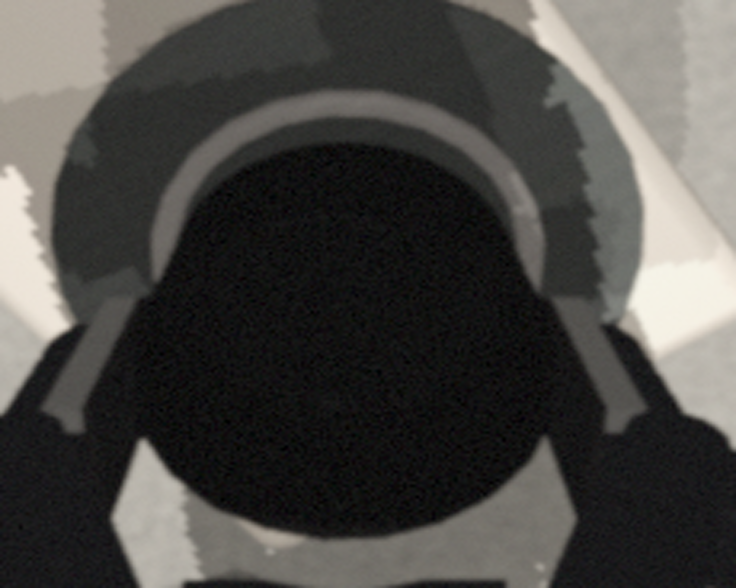

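View pics/scene5.png

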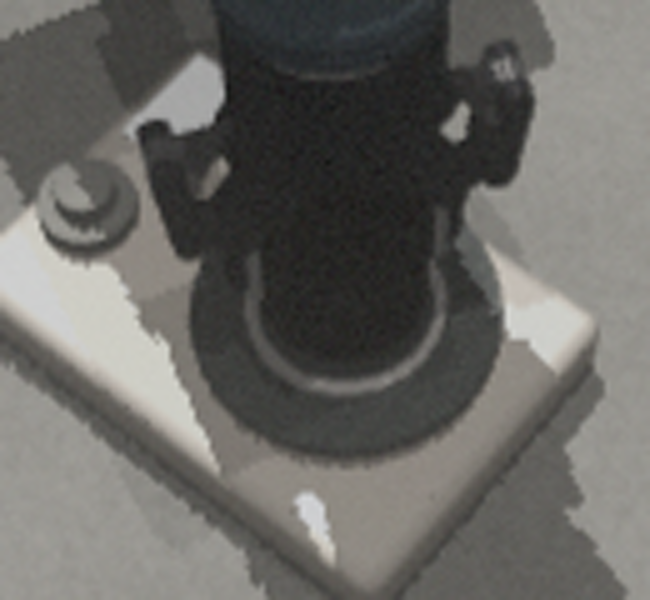

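```bash
python3 - <<'E'
from h import *
p=snap('wrist');o=p['o'];M=rot(o['eef_rot']);e=np.array(o['eef_pos'])
q=fitring(p,e[0],e[1],.062,mask=lambda a: np.cos(a-np.arctan2(M[1,0],M[0,0]))>0.25);c=np.array([*q.x,.062]);print('ring in tool',M.T@(c-e),q.fun)
g=cv2.GaussianBlur(cv2.cvtColor(p['color'],cv2.COLOR_RGB2GRAY),(3,3),0).astype(int)
print([(r,g[r,277]) for r in range(178,208)])
for r in (198,199.5,201): print(r,[np.round(M.T@(toplane(p,(277,r),z)-e),4)[:2] for z in (.0705,.0725,.0745)])
# pot sides
for r in (205,210,215,220,225): 
    row=g[r]; d=[c for c in range(200,360) if row[c]<20]; print(r,d[0],d[-1],(d[0]+d[-1])/2)
for r in (210,215,220,225): print([np.round((M.T@(toplane(p,(277,r),.0725)-e))[1],4)])
E
```

```text
ring in tool [6.42759413e-04 1.01234717e-04 2.00755793e-01] -123.58060455322266
[(178, np.int64(47)), (179, np.int64(46)), (180, np.int64(49)), (181, np.int64(58)), (182, np.int64(74)), (183, np.int64(90)), (184, np.int64(101)), (185, np.int64(106)), (186, np.int64(109)), (187, np.int64(109)), (188, np.int64(107)), (189, np.int64(105)), (190, np.int64(100)), (191, np.int64(87)), (192, np.int64(67)), (193, np.int64(53)), (194, np.int64(48)), (195, np.int64(47)), (196, np.int64(47)), (197, np.int64(47)), (198, np.int64(47)), (199, np.int64(44)), (200, np.int64(36)), (201, np.int64(26)), (202, np.int64(20)), (203, np.int64(18)), (204, np.int64(17)), (205, np.int64(16)), (206, np.int64(13)), (207, np.int64(15))]
198 [array([ 0.0337, -0.0011]), array([ 0.0343, -0.0011]), array([ 0.0349, -0.0011])]
199.5 [array([ 0.0328, -0.0011]), array([ 0.0334, -0.0011]), array([ 0.034 , -0.0011])]
201 [array([ 0.0319, -0.0011]), array([ 0.0325, -0.0011]), array([ 0.0331, -0.0011])]
205 259 296 277.5
210 248 306 277.0
215 241 313 277.0
220 236 318 277.0
225 232 322 277.0
[np.float64(-0.0011)]
[np.float64(-0.0011)]
[np.float64(-0.0011)]
[np.float64(-0.0011)]
```

```bash
python3 -m handwheel '[{"offset":[0.001,0.001,0],"spin":0,"grip":0.5},{"offset":[0.001,0.001,0.004],"spin":0,"grip":0.5},{"offset":[0.001,0.001,0.008],"spin":0,"grip":0.5},{"offset":[0.001,0.001,0.010],"spin":0,"grip":0.5},{"offset":[0.001,0.001,0.012],"spin":0,"grip":0.5},{"offset":[0.001,0.001,0.013],"spin":0,"grip":0.5},{"offset":[0.001,0.001,0.013],"spin":0,"grip":0.5},{"offset":[0.001,0.001,0.013],"spin":0,"grip":0.5}]'
python3 - <<'E'
from h import *
p=snap('wrist')
a=p['color'][150:360,170:400,::-1]; cv2.imwrite('pics/wrist6.png',cv2.resize(a,None,fx=3.2,fy=2.8,interpolation=cv2.INTER_CUBIC))
o=p['o'];print(o['eef_pos'],o['eef_rot'],o['wrist_force'],o['torque'])
E
```

```text
time_s: 9.2
eef_pos: [0.5902, -0.0255, 0.2487]
eef_rot: [0.0, 0.216, 0.976, -0.0]
wrist_force: [0.6, 0.3, -1.0]
opening: 0.734
[ 0.59022721 -0.0254665   0.24872646] [ 7.68423837e-05  2.15686099e-01  9.76462749e-01 -4.07656361e-06] [ 0.57874361  0.33111453 -0.98694833] [-0.08561464 -0.15929908 -0.03171326]
```

View pics/wrist6.png

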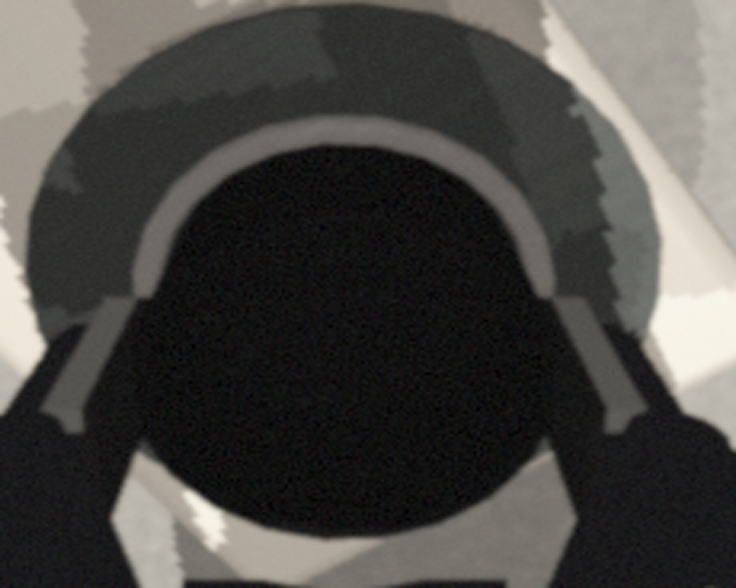

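No contact force, and the lip now overlaps the pot's edge, so it is entering the pocket. I ease it down.

```bash
python3 -m handwheel '[{"offset":[0,0,0.001],"spin":0,"grip":0.5},{"offset":[0,0,0.002],"spin":0,"grip":0.5},{"offset":[0,0,0.003],"spin":0,"grip":0.5},{"offset":[0,0,0.003],"spin":0,"grip":0.5},{"offset":[0,0,0.003],"spin":0,"grip":0.5}]'
```

```text
time_s: 9.88
eef_pos: [0.5903, -0.0255, 0.2459]
eef_rot: [0.0, 0.216, 0.976, -0.0]
wrist_force: [0.9, -0.6, 1.6]
opening: 0.738
```

```bash
python3 - <<'E'
from h import *
p=snap('wrist');o=p['o'];M=rot(o['eef_rot']);e=np.array(o['eef_pos'])
a=p['color'][150:360,170:400,::-1]; cv2.imwrite('pics/wrist7.png',cv2.resize(a,None,fx=3.2,fy=2.8,interpolation=cv2.INTER_CUBIC))
for z in (.064,.062,.060,.058,.056):
  q=fitring(p,e[0],e[1],z,mask=lambda a: np.cos(a-np.arctan2(M[1,0],M[0,0]))>0.3);c=np.array([*q.x,z]);print(z,'ring in tool',M.T@(c-e),q.fun)
s=snap('scene');a=s['color'][190:310,210:340,::-1]; cv2.imwrite('pics/scene7.png',cv2.resize(a,None,fx=5,fy=5,interpolation=cv2.INTER_CUBIC))
print(ctrl.get_obs()['wrist_force'],ctrl.get_obs()['torque'])
E
```

```text
0.064 ring in tool [-0.00018602 -0.00121973  0.18185986] -148.99322509765625
0.062 ring in tool [-0.00066012 -0.00132607  0.18386002] -149.7450408935547
0.06 ring in tool [-0.00113346 -0.0012764   0.18586018] -150.30633544921875
0.058 ring in tool [-0.00168849 -0.00136275  0.18786036] -150.54153442382812
0.056 ring in tool [-0.0022145  -0.00136783  0.18986053] -150.71083068847656
[0.90394473 0.06286615 0.78904271] [-0.02056903 -0.10368741  0.00365545]
```

View pics/wrist7.png

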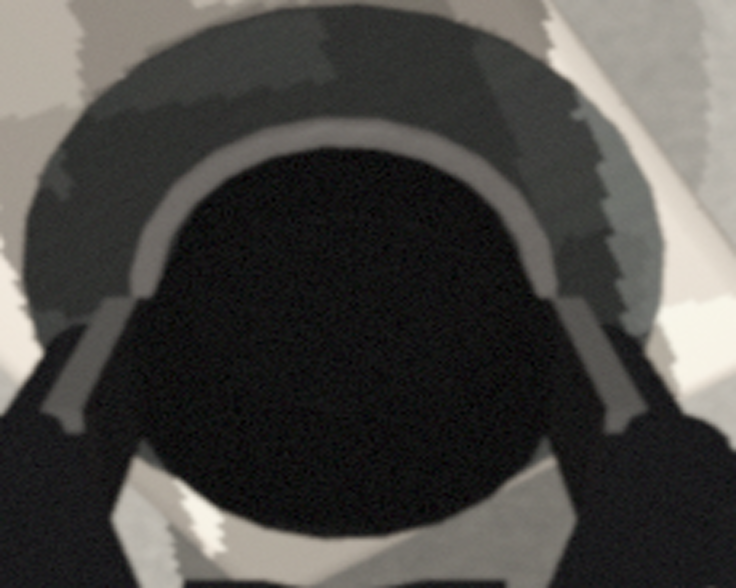

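View pics/scene7.png

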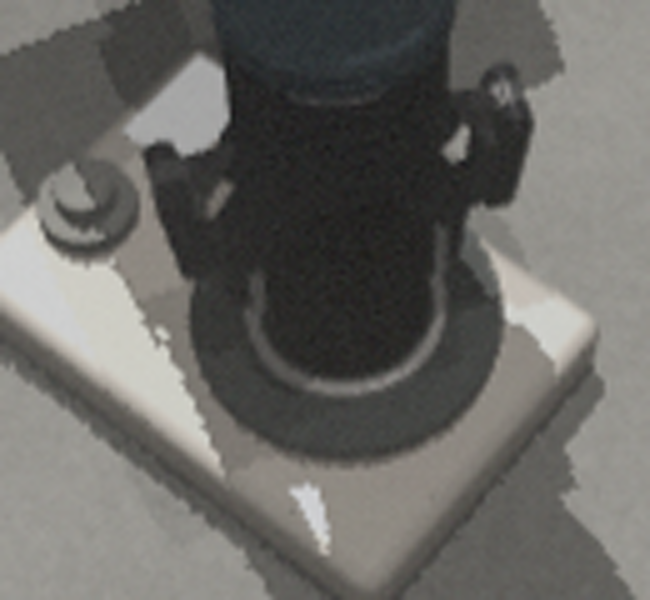

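```bash
python3 -m handwheel '[{"offset":[0,0,0],"spin":0,"grip":0.8},{"offset":[0,0,0],"spin":0,"grip":0.9},{"offset":[0,0,0],"spin":0,"grip":1},{"offset":[0,0,0],"spin":0,"grip":1},{"offset":[0,0,-0.01],"spin":0,"grip":1},{"offset":[0,0,-0.03],"spin":0,"grip":1},{"offset":[0,0,-0.07],"spin":0,"grip":1},{"offset":[0,0,-0.12],"spin":0,"grip":1},{"offset":[0,0,-0.12],"spin":0,"grip":1}]'
python3 - <<'E'
from h import *
p=snap('wrist');o=p['o'];save(p,'wrist8.png',1.4)
a=p['color'][100:250,190:360,::-1]; cv2.imwrite('pics/wrist8b.png',cv2.resize(a,None,fx=4,fy=4,interpolation=cv2.INTER_CUBIC))
s=snap('scene');a=s['color'][170:310,200:360,::-1]; cv2.imwrite('pics/scene8.png',cv2.resize(a,None,fx=5,fy=4.2,interpolation=cv2.INTER_CUBIC))
for d in landmark_of(p,'dish_center')+landmark_of(p,'tare_top'): print(d,toplane(p,d['uv'],.073))
print(o['eef_pos'],o['eef_rot'],o['wrist_force'])
E
```

```text
time_s: 11.1
eef_pos: [0.5918, -0.0257, 0.3728]
eef_rot: [0.006, 0.216, 0.976, -0.0]
wrist_force: [-0.7, -0.1, -0.2]
opening: 0.998
{'uv': [272.9, 192.4], 'confidence': 0.87} [ 0.58655493 -0.02822023  0.073     ]
{'uv': [178.1, 111.1], 'confidence': 0.63} [ 0.48421068 -0.07200842  0.073     ]
[ 0.59178505 -0.02573627  0.37279468] [ 5.78346390e-03  2.15613368e-01  9.76461677e-01 -1.44667369e-04] [-0.67623791 -0.14043806 -0.22873316]
```

View pics/wrist8b.png

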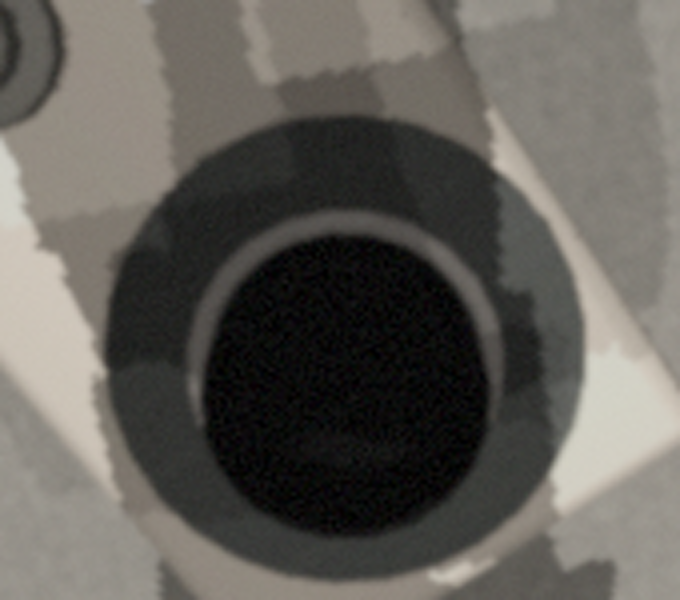

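View pics/scene8.png

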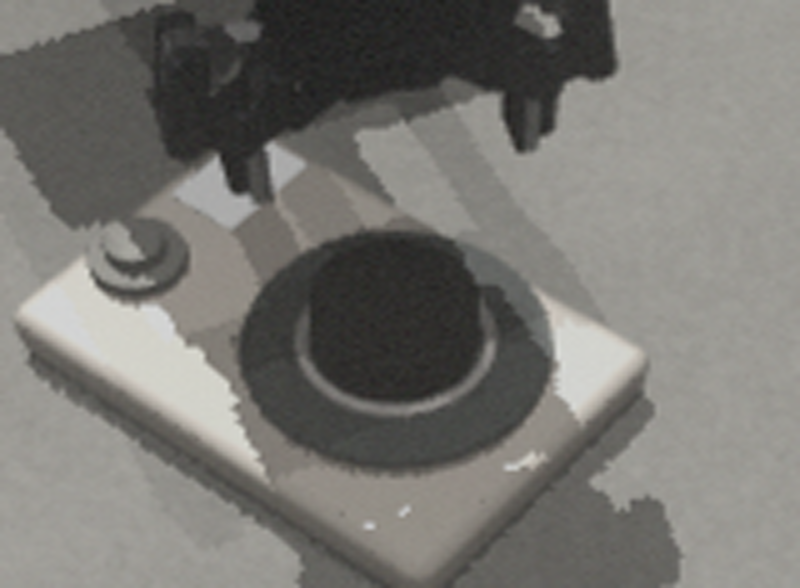

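View pics/wrist8.png

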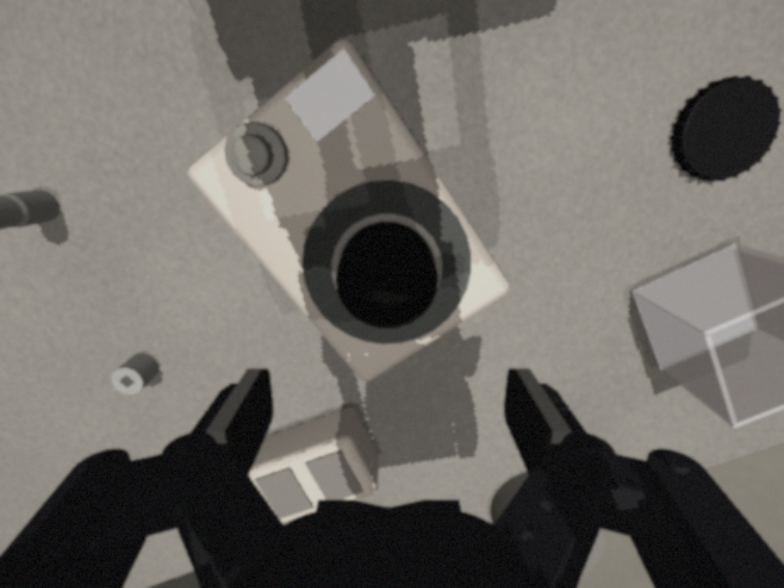

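```bash
python3 - <<'E'
from h import *
s=snap('scene');p=snap('wrist')
for nm,q0 in (('scene',s),('wrist',p)):
    g=cv2.GaussianBlur(cv2.cvtColor(q0['color'],cv2.COLOR_RGB2GRAY),(3,3),0)
    u=proj(q0,[.5905,-.026,.075]).astype(int); print(nm,u,g[u[1],u[0]])
    m=(g<(38 if nm=='scene' else 27)).astype(np.uint8); n,l=cv2.connectedComponents(m,connectivity=4); mm=(l==l[u[1],u[0]]).astype(np.uint8); mm=cv2.morphologyEx(mm,cv2.MORPH_CLOSE,np.ones((5,5))); print(mm.sum())
    for z0 in (.051,.0535,.056,.059,.062):
        r=fitcyl(q0,mm,.5905,-.026,.0328,z0,z0+.038); print(z0,r.x,r.fun)
    r=fitring(q0,.5905,-.026,.0615); print('ring',r.x,r.fun)
o=p['o'];M=rot(o['eef_rot'])
for d in landmark_of(p,'tare_top'): print(d,[toplane(p,d['uv'],z) for z in (.05,.056,.06)])
for d in landmark_of(s,'tare_top'): print(d,[toplane(s,d['uv'],z) for z in (.05,.056,.06)])
E
```

```text
scene [278 246] 46
230003
0.051 [ 0.76803588 -0.24034132] 228413.875
0.0535 [ 0.76786871 -0.2405105 ] 228403.125
0.056 [ 0.77174556 -0.23752756] 228397.25
0.059 [ 0.76744012 -0.2435861 ] 228382.0
0.062 [ 0.77727829 -0.23115695] 228376.6875
ring [ 0.59166589 -0.02599592] -50.445350646972656
wrist [278 204] 10
4347
0.051 [ 0.59074695 -0.02708164] 123.625
0.0535 [ 0.59003768 -0.02671332] 195.375
0.056 [ 0.58972124 -0.02673999] 279.1875
0.059 [ 0.58963572 -0.02652617] 386.375
0.062 [ 0.58916108 -0.02628554] 495.625
ring [ 0.59066116 -0.02716795] -58.09467315673828
{'uv': [178.5, 120.1], 'confidence': 0.6} [array([ 0.4829134 , -0.07916685,  0.05      ]), array([ 0.48358001, -0.07732078,  0.056     ]), array([ 0.48402442, -0.07609006,  0.06      ])]
{'uv': [226.4, 227.9], 'confidence': 0.48} [array([ 0.47832669, -0.07129708,  0.05      ]), array([ 0.48167625, -0.07293172,  0.056     ]), array([ 0.4839093 , -0.07402149,  0.06      ])]
```

```bash
python3 - <<'E'
from h import *
s=snap('scene');p=snap('wrist');t=snap('top')
A=[]
for q,u in ((s,(226,226)),(p,(180,111)),(t,(325,234))):
    a=q['color'][u[1]-22:u[1]+22,u[0]-22:u[0]+22,::-1]; a=cv2.resize(a,(264,264),interpolation=cv2.INTER_CUBIC)
    for k in range(0,264,60): cv2.line(a,(k,0),(k,4),(0,0,255),1)
    A.append(a)
cv2.imwrite('pics/key.png',np.hstack(A)); print(p['o']['eef_pos'],p['o']['eef_rot'])
E
```

```text
[ 0.5899433  -0.025418    0.36465772] [-9.64655476e-04  2.15706259e-01  9.76457822e-01  2.00110328e-05]
```

View pics/key.png

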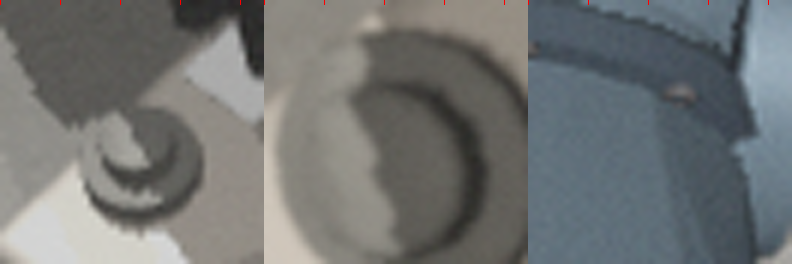

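```bash
python3 - <<'E'
from h import *
s=snap('scene');p=snap('wrist')
us,up=(226.8,227),(179.3,117)
for z in (.045,.05,.055,.06,.065): print(z,toplane(s,us,z)[:2],toplane(p,up,z)[:2])
o=p['o'];M=rot(o['eef_rot']);tg=np.array([.4835,-.075,.30]); print(M.T@(tg-o['eef_pos']))
E
```

```text
0.045 [ 0.47431708 -0.0680184 ] [ 0.48113273 -0.07890775]
0.05 [ 0.4771157 -0.0693921] [ 0.48171741 -0.07740508]
0.055 [ 0.47991431 -0.0707658 ] [ 0.48230209 -0.07590241]
0.06 [ 0.48271292 -0.0721395 ] [ 0.48288678 -0.07439974]
0.065 [ 0.48551153 -0.0735132 ] [ 0.48347146 -0.07289707]
[ 0.07578858 -0.08985426  0.06530493]
```

```bash
python3 -m handwheel '[{"offset":[0.03,-0.03,0],"spin":0,"grip":0.5},{"offset":[0.06,-0.07,0.01],"spin":0,"grip":0},{"offset":[0.077,-0.0885,0.04],"spin":0,"grip":0},{"offset":[0.077,-0.0885,0.07],"spin":0,"grip":0},{"offset":[0.077,-0.0885,0.10],"spin":0,"grip":0},{"offset":[0.077,-0.0885,0.11],"spin":0,"grip":0},{"offset":[0.077,-0.0885,0.11],"spin":0,"grip":0},{"offset":[0.077,-0.0885,0.11],"spin":0,"grip":0}]'
python3 - <<'E'
from h import *
s=snap('scene');a=s['color'][170:310,180:340,::-1]; cv2.imwrite('pics/scene9.png',cv2.resize(a,None,fx=5,fy=4.2,interpolation=cv2.INTER_CUBIC))
p=snap('wrist');save(p,'wrist9.png',1.4);o=p['o'];print(o['eef_pos'],o['eef_rot'],o['wrist_force'],o['opening'])
E
```

```text
time_s: 12.75
eef_pos: [0.4837, -0.0735, 0.2569]
eef_rot: [0.001, 0.216, 0.976, -0.0]
wrist_force: [0.5, 0.3, 0.2]
opening: 0.001
[ 0.48374011 -0.07345546  0.25694653] [ 1.12231549e-03  2.15575210e-01  9.76486575e-01 -1.94756014e-04] [0.20754799 0.79244184 0.71718957] -0.0009357529817826651
```

View pics/scene9.png

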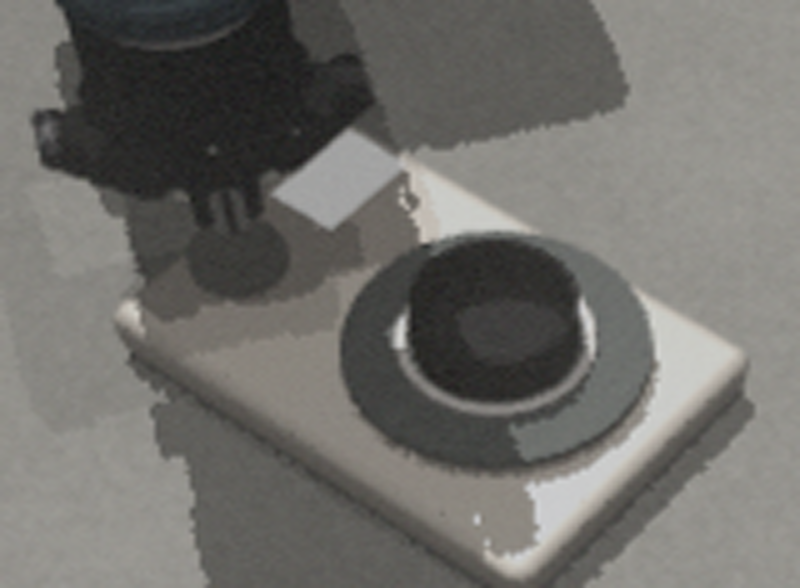

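View pics/wrist9.png

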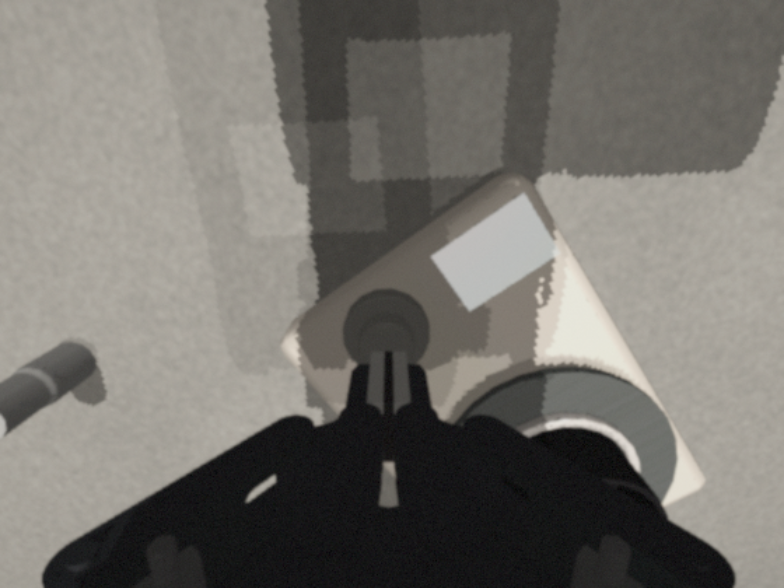

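```bash
python3 - <<'E'
from h import *
p=snap('wrist');o=p['o'];M=rot(o['eef_rot']);e=np.array(o['eef_pos'])
print(proj(p,M@[0,0,.173]+e)*1.4,proj(p,M@[0,0,.195]+e)*1.4, o['wrist_force'])
print([M.T@(toplane(p,np.array(u)/1.4,.062)-e) for u in ((386,345),(386,335))])
a=p['color'][195:275,230:330,::-1]; a=cv2.convertScaleAbs(a,alpha=2); cv2.imwrite('pics/k9.png',cv2.resize(a,None,fx=7,fy=7,interpolation=cv2.INTER_CUBIC))
s=snap('scene');g=cv2.GaussianBlur(cv2.cvtColor(s['color'],cv2.COLOR_RGB2GRAY),(3,3),0)
u=proj(s,[.5905,-.026,.062]).astype(int)
m=(g<58).astype(np.uint8);m[:,:255]=0; n,l=cv2.connectedComponents(m,connectivity=4);mm=(l==l[u[1]-5,u[0]]).astype(np.uint8)
cv2.imwrite('pics/m9.png',cv2.resize(np.hstack([mm[170:310,200:340]*255,g[170:310,200:340]]),None,fx=2.8,fy=2.8)); print(mm.sum(),u)
E
```

```text
[390.71243733 372.37883485] [390.38698707 347.4052686 ] [ 0.29345364  0.39765873 -0.67641609]
[array([ 0.00126367, -0.001965  ,  0.19485883]), array([ 0.00616829, -0.00195284,  0.19484806])]
219370 [278 249]
```

View pics/k9.png

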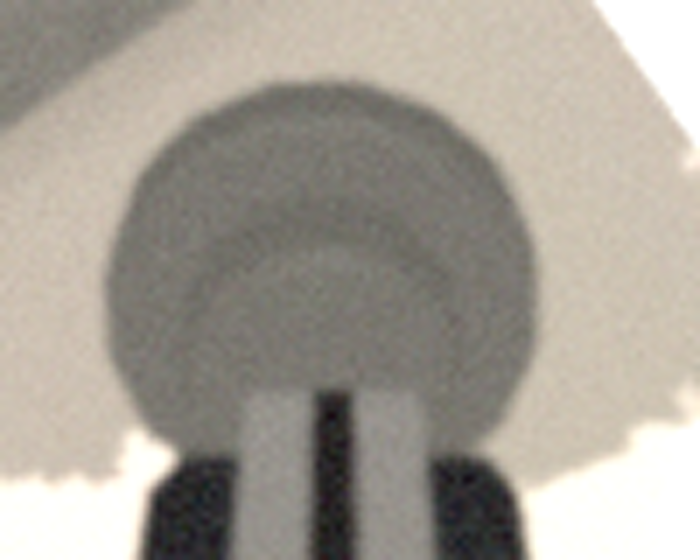

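View pics/m9.png

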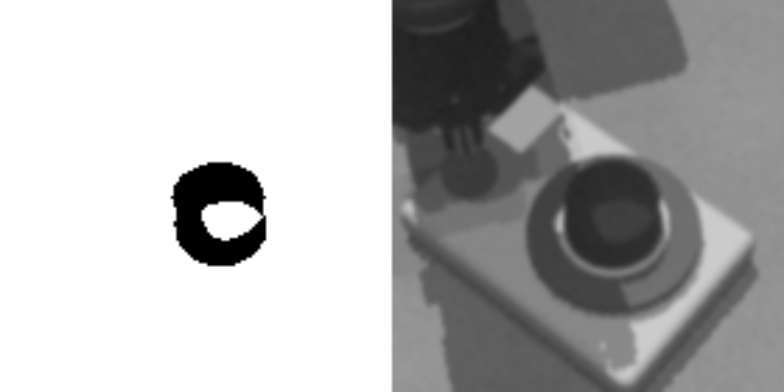

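```bash
python3 - <<'E'
from h import *
s=snap('scene');g=cv2.GaussianBlur(cv2.cvtColor(s['color'],cv2.COLOR_RGB2GRAY),(3,3),0)
m=np.zeros_like(g);m[222:268,258:300]=(g[222:268,258:300]<56)
c,_=cv2.findContours(m,cv2.RETR_EXTERNAL,cv2.CHAIN_APPROX_NONE);c=max(c,key=cv2.contourArea);mm=np.zeros_like(g);cv2.drawContours(mm,[c],-1,1,-1)
print(mm.sum())
for z0 in (.05,.053,.056,.059,.062,.065):
    r=fitcyl(s,mm,.5905,-.026,.033,z0,z0+.038); print(z0,r.x,r.fun)
r=fitring(s,.5905,-.026,.062); print('ring',r.x,r.fun)
E
```

```text
772
0.05 [ 0.58694641 -0.02293913] 347.25
0.053 [ 0.58831401 -0.02393918] 354.1875
0.056 [ 0.58983725 -0.02604243] 363.3125
0.059 [ 0.59066406 -0.02679687] 368.875
0.062 [ 0.59309184 -0.02795067] 379.5625
0.065 [ 0.59279141 -0.02873376] 387.3125
ring [ 0.59180028 -0.02591309] -74.33014678955078
```

```bash
python3 - <<'E'
from h import *
s=snap('scene');y0,x0=215,250
im=cv2.resize(s['color'][y0:y0+60,x0:x0+60,::-1],None,fx=6,fy=6,interpolation=cv2.INTER_CUBIC)
im=cv2.convertScaleAbs(im,alpha=2.0)
out=[]
for z0 in (.056,.062):
    b=im.copy()
    for z,col in ((z0,(0,0,255)),(z0+.038,(0,255,0))):
        pts=np.array([(proj(s,[.5918+.033*np.cos(t),-.0259+.033*np.sin(t),z])-[x0-.5,y0-.5])*6 for t in np.linspace(0,6.283,60)]).astype(int)
        cv2.polylines(b,[pts],True,col,1)
    out.append(b)
cv2.imwrite('pics/ov.png',np.hstack(out))
E
```

```text
(no output)
```

View pics/ov.png

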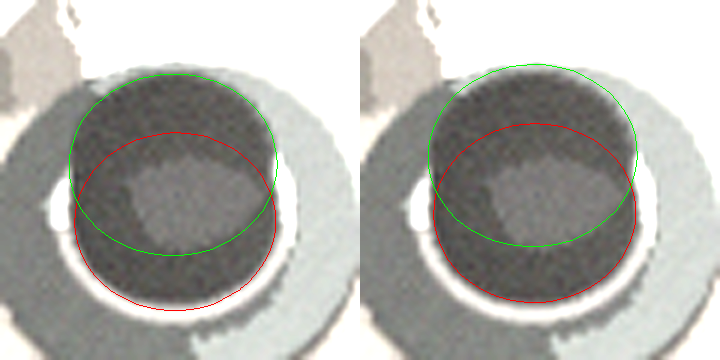

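The outline matches a pot seated at the floor height (left overlay: rim circle on the rim, bottom edge hidden behind the lip). The closed fingertips stand over the key's middle, so I feel for the key.

```bash
python3 -m handwheel '[{"offset":[0,0,0.01],"spin":0,"grip":0},{"offset":[0,0,0.018],"spin":0,"grip":0},{"offset":[0,0,0.021],"spin":0,"grip":0},{"offset":[0,0,0.022],"spin":0,"grip":0},{"offset":[0,0,0.022],"spin":0,"grip":0},{"offset":[0,0,0.022],"spin":0,"grip":0}]'; python3 -c "
from bench import ctrl
print(ctrl.get_obs()['wrist_force'],ctrl.get_obs()['eef_pos'])"
```

```text
time_s: 13.8
eef_pos: [0.4829, -0.0732, 0.2337]
eef_rot: [-0.0, 0.216, 0.976, 0.0]
wrist_force: [-2.4, 0.7, 3.6]
opening: 0.003
[-2.43382819  0.69848975  3.63054745] [ 0.48285679 -0.07318389  0.23374361]
```

```bash
python3 -m handwheel '[{"offset":[0,0,0.001],"spin":0,"grip":0},{"offset":[0,0,0.001],"spin":0,"grip":0},{"offset":[0,0,0.001],"spin":0,"grip":0}]'; python3 -c "
from bench import ctrl
print(ctrl.get_obs()['wrist_force'],ctrl.get_obs()['eef_pos'])"
```

```text
time_s: 14.18
eef_pos: [0.483, -0.0732, 0.2327]
eef_rot: [-0.0, 0.216, 0.976, 0.0]
wrist_force: [-3.3, 0.4, 5.3]
opening: -0.005
[-3.30201173  0.38197286  5.31930484] [ 0.48298786 -0.07323133  0.23269407]
```

```bash
python3 -m handwheel '[{"offset":[0,0,0.001],"spin":0,"grip":0},{"offset":[0,0,0.001],"spin":0,"grip":0},{"offset":[0,0,0.001],"spin":0,"grip":0},{"offset":[0,0,0.001],"spin":0,"grip":0}]'; python3 -c "
from bench import ctrl
print(ctrl.get_obs()['wrist_force'],ctrl.get_obs()['eef_pos'])"
```

```text
time_s: 14.68
eef_pos: [0.4831, -0.0733, 0.2318]
eef_rot: [-0.0, 0.216, 0.976, 0.0]
wrist_force: [-3.0, 0.9, 5.1]
opening: 0.001
[-2.99114351  0.9439476   5.12914023] [ 0.4830706  -0.0732709   0.23176178]
```

```bash
python3 -m handwheel '[{"offset":[0,0,0.001],"spin":0,"grip":0},{"offset":[0,0,0.0015],"spin":0,"grip":0},{"offset":[0,0,0.0015],"spin":0,"grip":0},{"offset":[0,0,0.0015],"spin":0,"grip":0}]'; python3 - <<'E'
from h import *
s=snap('scene');a=s['color'][200:260,200:300,::-1]; cv2.imwrite('pics/s10.png',cv2.resize(a,None,fx=7,fy=7,interpolation=cv2.INTER_CUBIC))
print([np.round(ctrl.get_obs()['wrist_force'],2),ctrl.get_obs()['eef_pos']])
E
```

```text
time_s: 15.18
eef_pos: [0.4831, -0.0733, 0.2303]
eef_rot: [-0.0, 0.216, 0.976, 0.0]
wrist_force: [-3.8, 1.5, 5.6]
opening: 0.003
[array([-3.38,  0.56,  5.63]), array([ 0.48310201, -0.07327028,  0.23036778])]
```

View pics/s10.png

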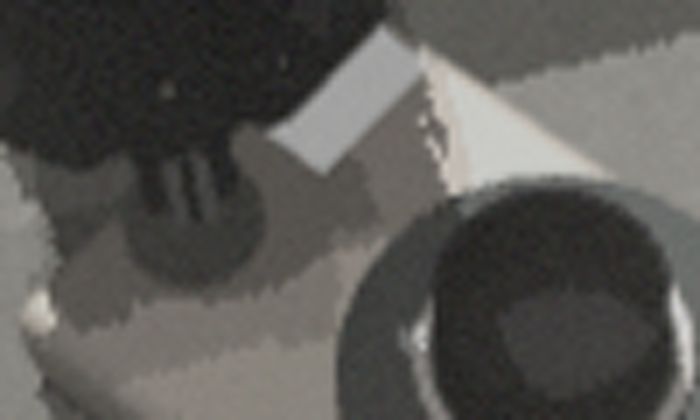

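```bash
python3 -m handwheel '[{"offset":[0,0,0.001],"spin":0,"grip":0},{"offset":[0,0,0.0015],"spin":0,"grip":0},{"offset":[0,0,0.0015],"spin":0,"grip":0},{"offset":[0,0,0.0015],"spin":0,"grip":0}]'
```

```text
time_s: 15.72
eef_pos: [0.4832, -0.0733, 0.2294]
eef_rot: [-0.0, 0.216, 0.976, -0.0]
wrist_force: [-5.9, 2.2, 11.7]
opening: 0.001
```

The force jumped to 11.7 N at the hard stop, so the key was pressed fully, well under 22 N. Release it and go over to the tall socket.

```bash
python3 -m handwheel '[{"offset":[0,0,-0.005],"spin":0,"grip":0},{"offset":[0,0,-0.02],"spin":0,"grip":0},{"offset":[0,0,-0.07],"spin":0,"grip":0.1},{"offset":[0,0,-0.12],"spin":0,"grip":0.6},{"offset":[-0.01,-0.05,-0.14],"spin":0,"grip":0.7},{"offset":[-0.02,-0.10,-0.14],"spin":0,"grip":0.7},{"offset":[-0.03,-0.15,-0.14],"spin":0,"grip":0.7},{"offset":[-0.0375,-0.195,-0.14],"spin":0,"grip":0.7},{"offset":[-0.0375,-0.195,-0.14],"spin":0,"grip":0.7},{"offset":[-0.0375,-0.195,-0.14],"spin":0,"grip":0.7},{"offset":[-0.0375,-0.195,-0.14],"spin":0,"grip":0.7}]'
python3 - <<'E'
from h import *
p=snap('wrist');save(p,'wrist11.png',1.4);o=p['o'];print(o['eef_pos'],o['eef_rot'],o['opening'])
for n in ('deep_socket_center','short_socket_center'):
  for d in landmark_of(p,n): print(n,d,toplane(p,d['uv'],.031))
s=snap('scene');a=s['color'][190:310,190:330,::-1]; cv2.imwrite('pics/s11.png',cv2.resize(a,None,fx=5,fy=5,interpolation=cv2.INTER_CUBIC))
E
```

```text
time_s: 17.1
eef_pos: [0.4353, -0.2649, 0.3688]
eef_rot: [0.0, 0.215, 0.977, 0.0]
wrist_force: [0.5, 0.3, -0.5]
opening: 0.699
[ 0.43526369 -0.26485518  0.36878035] [6.01845480e-05 2.14978224e-01 9.76618835e-01 1.06892813e-04] 0.6988215747184034
deep_socket_center {'uv': [278.0, 190.8], 'confidence': 0.85} [ 0.43681457 -0.26558136  0.031     ]
short_socket_center {'uv': [319.5, 300.0], 'confidence': 0.71} [ 0.58701945 -0.2778547   0.031     ]
```

View pics/wrist11.png

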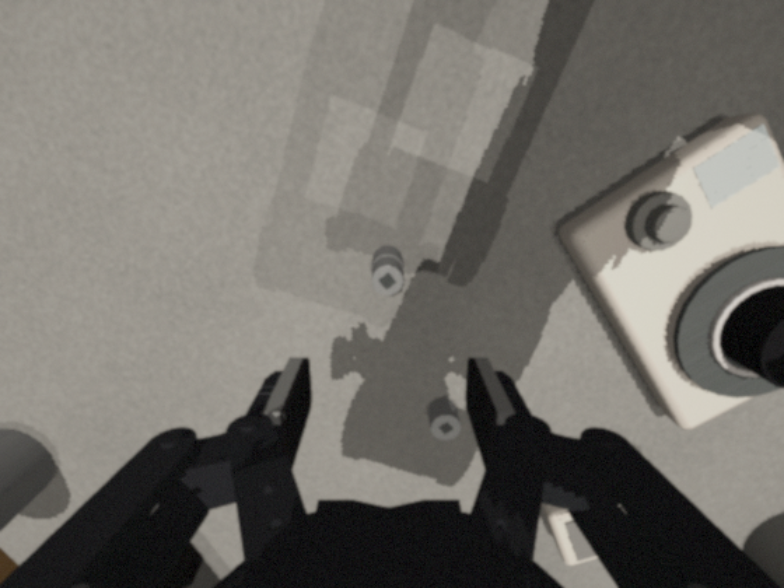

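View pics/s11.png

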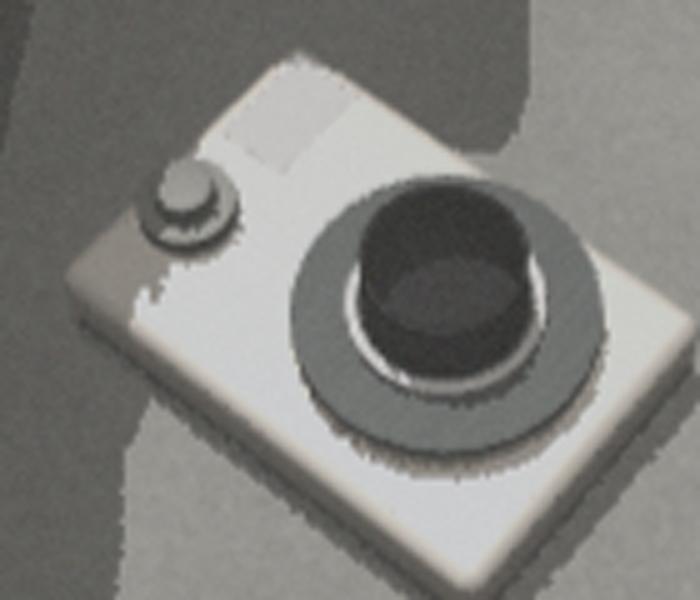

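```bash
python3 - <<'E'
from h import *
p=snap('wrist');o=p['o'];M=rot(o['eef_rot']);e=np.array(o['eef_pos'])
for u in ((388,280),): 
  X=toplane(p,np.array(u)/1.4,.062);print(X,M.T@(X-e))
X=toplane(p,(278,190.8),.031);print(X,M.T@(X-e))
g=cv2.cvtColor(p['color'],cv2.COLOR_RGB2GRAY)[185:215,262:295]
cv2.imwrite('pics/sk.png',cv2.resize(p['color'][165:225,247:307,::-1],None,fx=8,fy=8,interpolation=cv2.INTER_CUBIC))
E
```

```text
[ 0.43730649 -0.26723337  0.062     ] [-0.00270437 -0.00103777  0.30675648]
[ 0.4367806  -0.26594235  0.031     ] [-1.68158598e-03 -8.73052569e-05  3.37756384e-01]
```

View pics/sk.png

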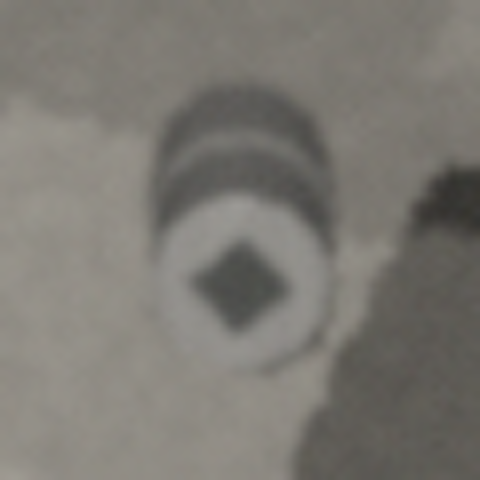

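```bash
python3 -m handwheel '[{"offset":[-0.002,0,0.05],"spin":0,"grip":0.6},{"offset":[-0.002,0,0.10],"spin":0,"grip":0.6},{"offset":[-0.002,0,0.145],"spin":0,"grip":0.6},{"offset":[-0.002,0,0.156],"spin":0,"grip":0.6},{"offset":[-0.002,0,0.156],"spin":0,"grip":0.6},{"offset":[-0.002,0,0.156],"spin":0,"grip":0.4},{"offset":[-0.002,0,0.156],"spin":0,"grip":0.2},{"offset":[-0.002,0,0.156],"spin":0,"grip":0.1},{"offset":[-0.002,0,0.156],"spin":0,"grip":0.1},{"offset":[-0.002,0,0.156],"spin":0,"grip":0.1}]'
python3 - <<'E'
from h import *
p=snap('wrist');save(p,'wrist12.png',1.4)
s=snap('scene');a=s['color'][200:310,80:210,::-1]; cv2.imwrite('pics/s12.png',cv2.resize(a,None,fx=5,fy=5,interpolation=cv2.INTER_CUBIC))
E
```

```text
time_s: 18.6
eef_pos: [0.4376, -0.2674, 0.2148]
eef_rot: [0.002, 0.216, 0.976, -0.001]
wrist_force: [-0.4, 1.9, 6.4]
opening: 0.241
```

View pics/wrist12.png

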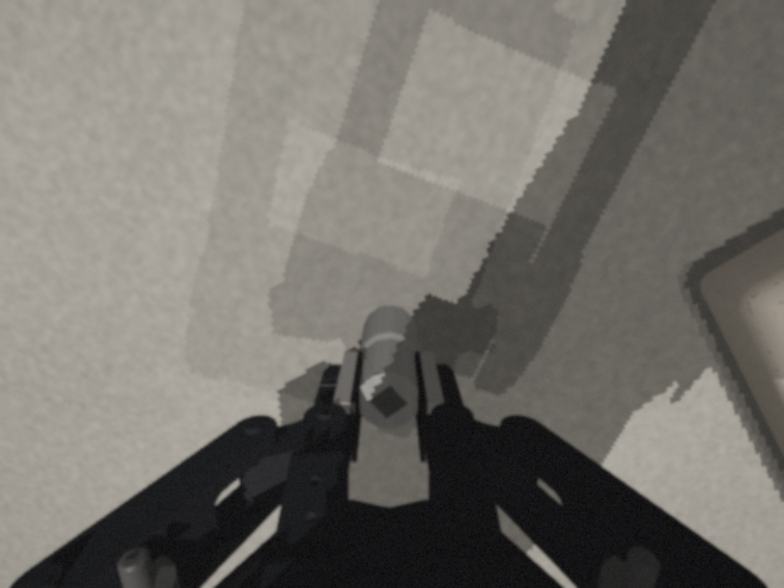

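View pics/s12.png

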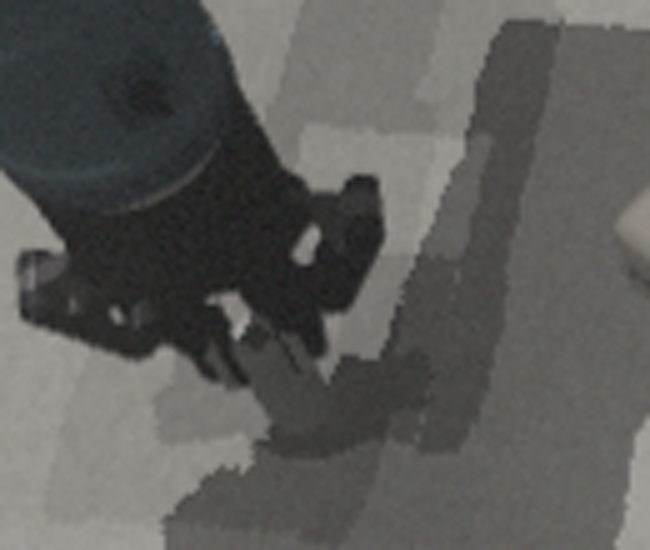

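```bash
python3 -m handwheel '[{"offset":[0,0,-0.03],"spin":0,"grip":0.1},{"offset":[0,0,-0.08],"spin":0,"grip":0.1},{"offset":[0,0,-0.13],"spin":0,"grip":0.1},{"offset":[0,0,-0.16],"spin":0,"grip":0.1},{"offset":[-0.008,0.04,-0.16],"spin":0,"grip":0.1},{"offset":[-0.014,0.09,-0.16],"spin":0,"grip":0.1},{"offset":[-0.02,0.14,-0.16],"spin":0,"grip":0.1},{"offset":[-0.026,0.19,-0.16],"spin":0,"grip":0.1},{"offset":[-0.032,0.24,-0.16],"spin":0,"grip":0.1},{"offset":[-0.035,0.27,-0.16],"spin":0,"grip":0.1},{"offset":[-0.037,0.2835,-0.16],"spin":0,"grip":0.1},{"offset":[-0.037,0.2835,-0.16],"spin":0,"grip":0.1},{"offset":[-0.037,0.2835,-0.16],"spin":0,"grip":0.1},{"offset":[-0.037,0.2835,-0.16],"spin":0,"grip":0.1}]'
python3 - <<'E'
from h import *
p=snap('wrist');save(p,'wrist13.png',1.4)
s=snap('scene');a=s['color'][160:300,190:350,::-1]; cv2.imwrite('pics/s13.png',cv2.resize(a,None,fx=4,fy=4,interpolation=cv2.INTER_CUBIC))
E
```

```text
time_s: 20.45
eef_pos: [0.5894, -0.0264, 0.3728]
eef_rot: [-0.0, 0.216, 0.976, -0.0]
wrist_force: [-0.2, 0.5, -2.0]
opening: 0.236
```

View pics/wrist13.png

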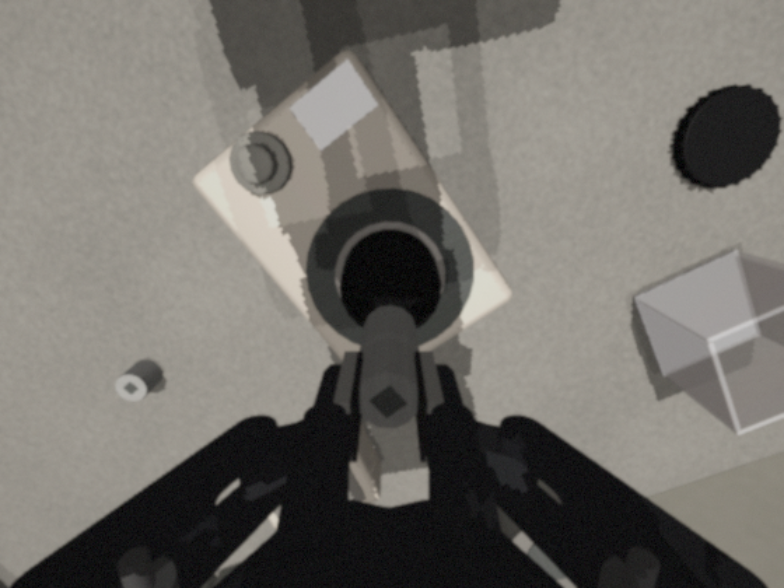

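View pics/s13.png

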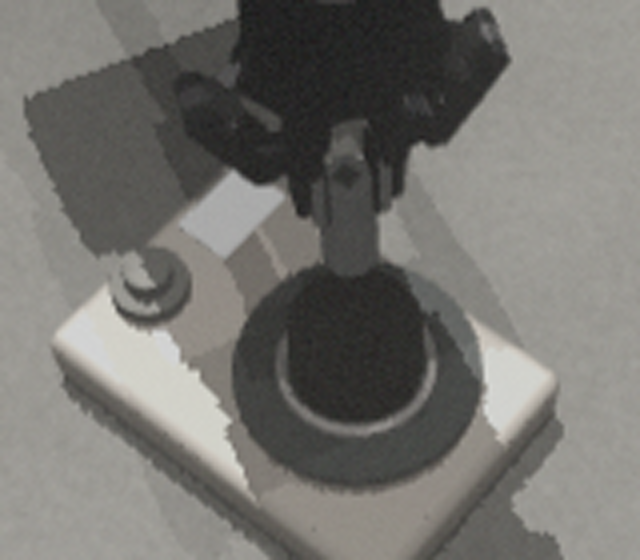

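The socket hangs upright over the pot: socket foot at about (388,320), pot middle at about (390,280). Going down into it.

```bash
python3 -m handwheel '[{"offset":[0,0.001,0.03],"spin":0,"grip":0.1},{"offset":[0,0.001,0.06],"spin":0,"grip":0.1},{"offset":[0,0.001,0.08],"spin":0,"grip":0.1},{"offset":[0,0.001,0.09],"spin":0,"grip":0.1},{"offset":[0,0.001,0.093],"spin":0,"grip":0.1},{"offset":[0,0.001,0.095],"spin":0,"grip":0.1},{"offset":[0,0.001,0.095],"spin":0,"grip":0.1},{"offset":[0,0.001,0.095],"spin":0,"grip":0.1}]'
python3 - <<'E'
from h import *
p=snap('wrist');a=p['color'][150:360,170:400,::-1];cv2.imwrite('pics/wrist14.png',cv2.resize(a,None,fx=3,fy=2.8))
o=ctrl.get_obs();print(o['wrist_force'])
E
```

```text
time_s: 21.55
eef_pos: [0.5904, -0.0243, 0.2783]
eef_rot: [0.001, 0.216, 0.976, -0.0]
wrist_force: [0.2, -0.8, -0.6]
opening: 0.238
[ 0.76484655 -0.80766951 -2.24284411]
```

View pics/wrist14.png

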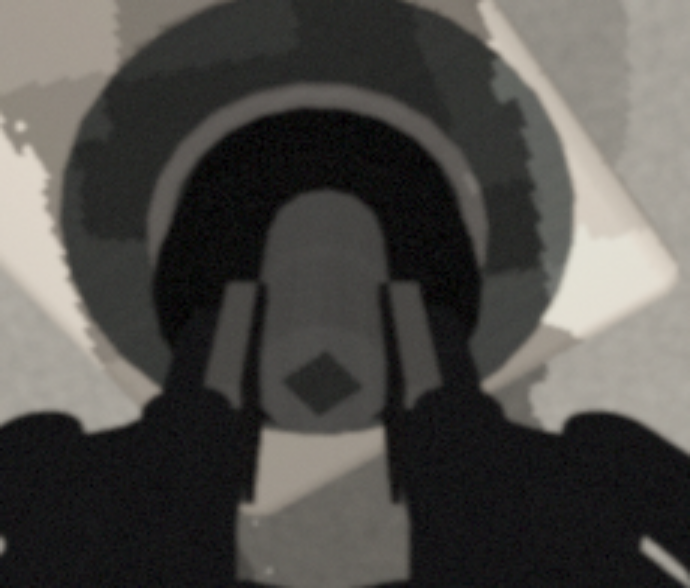

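```bash
python3 -m handwheel '[{"offset":[0,0,0.001],"spin":0,"grip":0.1},{"offset":[0,0,0.002],"spin":0,"grip":0.1},{"offset":[0,0,0.003],"spin":0,"grip":0.1},{"offset":[0,0,0.004],"spin":0,"grip":0.1},{"offset":[0,0,0.004],"spin":0,"grip":0.1},{"offset":[0,0,0.004],"spin":0,"grip":0.1}]'; python3 -c "
from bench import ctrl
print(ctrl.get_obs()['wrist_force'])"
```

```text
time_s: 22.35
eef_pos: [0.5902, -0.0243, 0.2738]
eef_rot: [-0.0, 0.216, 0.976, -0.0]
wrist_force: [0.0, -0.3, -0.8]
opening: 0.239
[ 0.03266732 -0.30816338 -0.75630975]
```

```bash
python3 -m handwheel '[{"offset":[0,0,0.001],"spin":0,"grip":0.1},{"offset":[0,0,0.002],"spin":0,"grip":0.1},{"offset":[0,0,0.002],"spin":0,"grip":0.1},{"offset":[0,0,0.002],"spin":0,"grip":0.1}]'; python3 -c "
from bench import ctrl
print(ctrl.get_obs()['wrist_force'])"
```

```text
time_s: 22.85
eef_pos: [0.5902, -0.0244, 0.2719]
eef_rot: [0.0, 0.216, 0.976, -0.0]
wrist_force: [-0.9, 0.2, 1.0]
opening: 0.237
[-0.86451263  0.21151432  1.02843308]
```

Contact with the pot floor (about 3 N). Let go and withdraw straight up.

```bash
python3 -m handwheel '[{"offset":[0,0,0],"spin":0,"grip":0.3},{"offset":[0,0,0],"spin":0,"grip":0.45},{"offset":[0,0,0],"spin":0,"grip":0.6},{"offset":[0,0,0],"spin":0,"grip":0.7},{"offset":[0,0,0],"spin":0,"grip":0.7},{"offset":[0,0,-0.02],"spin":0,"grip":0.7},{"offset":[0,0,-0.06],"spin":0,"grip":0.7},{"offset":[0,0,-0.10],"spin":0,"grip":0.7},{"offset":[0,0,-0.12],"spin":0,"grip":0.7},{"offset":[-0.05,0,-0.12],"spin":0,"grip":0.7},{"offset":[-0.10,0,-0.12],"spin":0,"grip":0.7},{"offset":[-0.10,0,-0.12],"spin":0,"grip":0.7},{"offset":[-0.10,0,-0.12],"spin":0,"grip":0.7}]'
python3 - <<'E'
from h import *
p=snap('wrist');save(p,'wrist15.png',1.4)
s=snap('scene');a=s['color'][170:310,190:350,::-1]; cv2.imwrite('pics/s15.png',cv2.resize(a,None,fx=4.5,fy=4.2,interpolation=cv2.INTER_CUBIC))
for n,z in (('deep_socket_center',.0885),('dish_center',.0735)):
  for q in (p,s):
    for d in landmark_of(q,n)[:2]: print(n,d['confidence'],toplane(q,d['uv'],z))
E
```

```text
time_s: 24.48
eef_pos: [0.6806, -0.0664, 0.3924]
eef_rot: [-0.0, 0.216, 0.976, 0.0]
wrist_force: [0.1, 0.7, -0.2]
opening: 0.701
deep_socket_center 0.96 [ 0.58865166 -0.02498306  0.0885    ]
deep_socket_center 0.48 [ 0.58873428 -0.02407063  0.0885    ]
dish_center 0.63 [ 0.5893118 -0.0284661  0.0735   ]
dish_center 0.84 [0.49312687 0.29636649 0.0735    ]
dish_center 0.62 [ 0.59008496 -0.02555821  0.0735    ]
```

View pics/wrist15.png

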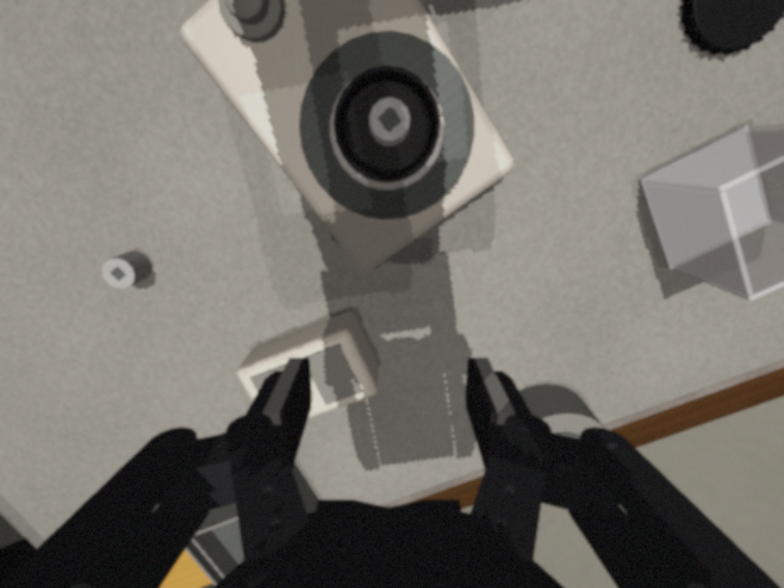

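View pics/s15.png

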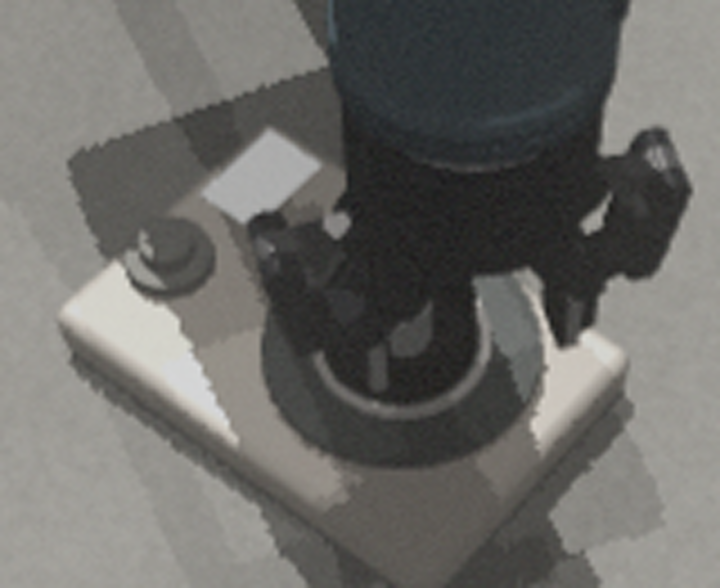

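The wrist picture shows the socket upright in the middle of the pot, at (390,120), with the pot at (386,125) inside the lip. The key at (250,10) is up, and the gripper is clear of everything. Handing in.

```bash
python3 -c "
from bench import ctrl
print(ctrl.hand_in())"
```

```text
the job is handed in; nothing more can be done
None
```

The job is done and handed in at about 24.5 s of the 72 s allowed; the hand-in reports no verdict.

**What I did**
- I chose the middle-sized open pot, found the pocket with the wrist camera, and lowered the pot into it. Contact with the pan was about 2.6 N. Then I let go.
- I pressed the tare key down to its hard stop, at about 12 N, and released it.
- Then I gripped the tall socket, set it on the pot's floor with about 3 N, released it and drew the gripper clear.

**Last checks**
- The last wrist picture shows the socket upright near the middle of the pot, the pot inside the lip and the gripper clear. The bystanders in view (lid, cube, charger, short socket) look undisturbed. The tare key is up.
- The networks put the socket about 2 to 4 mm from the pot's centre, well inside the 26 mm allowed.

**Checks that failed or disagreed**
- The scene-camera silhouette fit for the pot's height failed because its mask was poor. I relied instead on the outline overlay, the pot being within about 1 mm of concentric with the lip in the wrist view, and the contact force.
- The lip ring was not found in the early top-camera picture, so that value was discarded.
- The wrist camera showed a sideways bias of about 1 mm, which I corrected by comparing pot and ring directly.
- I saw a sideways force of 3 to 6 N while pressing the key, and did not find out why.

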